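Load the tile press and check the tiles with the moisture probe

ROBOT

A 7-joint arm with a two-finger parallel gripper is mounted at the origin on the work surface. World frame = base frame: x ahead of the robot, y to its left, z up, the work surface at z = 0. Lengths are in m, angles in rad, forces in N, time in s.
With the tool pointing down it reaches from about 0.4 to 0.85 m from the base axis. Payload 4.5 kg.
Tool frame: the origin (TCP) lies between the finger pads; the fingertips stand r.finger_overhang ahead of it and the grasp point (between the pads) lies 8 mm behind it (r.finger_overhang is the distance from the TCP to the fingertips, in m); z points along the fingers, x is the direction in which the jaws open and shut, and the axes are right-handed (so a half turn about z gives the same grasp; the last joint's range is limited). The gripper opens to 88 mm and grips with 3 to 60 N. Pads are 18 mm wide; open, the fingers measure 123 mm over their backs; the gripper's body (75 mm by 187 mm) begins 45 mm behind the grasp point.
Start: joints at [1.232, 0.689, -0.195, 1.565, 0.157, 0.902, -0.215], TCP at [0.228, -0.582, 0.227] pointing down, gripper open.
Joint ranges: [-3.01, 3.01], [-0.46, 2.08], [-1.47, 1.51], [0.13, 2.56], [-1, 4.14], [0.04, 2.09], [-2.66, 2.66]. Speed limits (rad/s): [2.57, 2.57, 3.14, 3.14, 3.14, 3.14, 3.14].

INTERFACE

Orientations are given as a unit quaternion [x, y, z, w].
In Python, from plant import r gives the robot as it stands.
- The arm moves only by the tool move_arm, never from a script. Its argument "targets" is a list that holds one entry, the list of rows, each a list of 7 numbers: the turn, a rotation vector about the world's x, y, z in rad, then the shift along the world's x, y, z in m, then the opening, from 0 (shut) to 1 (fully open). A call has 1 to 5 rows; each row shifts and turns the pose as measured when the row begins; what a row does not reach is not made up. A row lasts 1/10 s, in which the tool goes at most 50 mm and 8.59 degrees, less where a joint would pass 70% of its speed; a pose out of reach is approached as far as the arm can. A call with a gripper value outside its range is refused whole. The fingers move at their own pace and stop on an object; "force" is the grip in N (left out, the last holds). Time passes only in rows, so rows that do not move let the fingers close. It gives the time, the measured TCP pose, the force and the opening at its end, in the units of the state.
- r.get_state(): the state, without advancing time (a new reading comes with each control period).
- r.snapshot(name): name is "side" or "top" or "wrist"; returns a dict with "frame" (400x640x3 uint8, red, green, blue), "K" (3x3 intrinsics, pixels), "T" (4x4, takes a point from camera to world coordinates). Camera axes: x right, y up, looking along -z (the intrinsics and any distortion apply to the point x, -y, -z); pixel columns grow to the right and rows downward; lengths in m; the calibration is good to about 2 mm. The wrist camera is an equidistant fisheye: a pixel r from the principal point sees the ray r / f radians off the axis. A picture is of the moment at which its call begins. There is no depth.
- r.finish_job(): hands the job in, once; it reports no verdict.
Trained networks look in a picture, given as the dict that the camera call returned (one of the last four; its "shot" number tells which), for a name from the list of things; names that differ only in an ending like _2 or _b are one class to them, and where a whole thing is asked for, a point or a joint stands for the part that bears it (a point fixed in the world has none). Each returns a list of dicts, best first, with "score" (0 to 1); they miss things now and then, are a little off and sometimes report something else, mostly with a low value. They report only what shows in the picture. A call takes as long as a camera call. They do not tell look-alikes from the thing itself.
- r.find_in(picture, query): "centre" ([row, column] in pixels, amid what is visible of it).
The state is a dict: "clock": time; "q": joint angles; "qd": joint speeds; "joint_torque": joint torques, N m; "tool_pos": TCP position; "eef_rot": TCP orientation; "contact_force": force on the tool from outside, world axes, zero at the start; "moment": the same for the moment, N m; "opening": opening from 0.0 (shut) to 1.0 (fully open).
Only numpy, scipy, OpenCV 4.12 (cv2) and the standard library are available. Lean on these libraries where they do the work, as an engineer would, in place of code of your own. Each camera call takes 0.05 s, during which the arm holds its last target. There are 200 camera calls.

TASK

Slide every setter board lying on the bench, tile end first, into the slot of its own width under the press's fixed bar until it is fully home against the back stop. Once all are in, take the moisture probe from its cradle and hold its pin gently for about half a second on the black dot of each loaded tile, from the narrowest board to the widest, then lay the probe back in its cradle the way it lay. All boards must still be fully home at the end (push any that has shifted back in), and leave the jar and the small bowl alone.

Things in the scene. Friction and masses are not known exactly. Their poses are not given: they have to be found in the camera images.
- press: flattening press, fixed to the bench: grey base plate 180 (x) by 250 (y) by 12 mm thick, origin at the centre of its underside, z up. Boards go in along its +x, away from the robot. Four guide walls 12 mm wide, 22 mm high on the plate, with round noses at x = -6 mm, bound three slots open towards -x; a back stop with its face at x = +75 mm ends them
- bar (a point): centre of the underside of the fixed dark wooden bar that crosses all three slots, at (38, 0, 34) mm in the press frame: 36 mm wide (x = 20 to 56 mm), underside 22 mm above the base plate, top 64 mm above the bench
- slot_narrow (a point): floor of the narrow slot (52 mm wide), at (0, +81, 12) mm in the press frame, press axes: a board that is fully home has its origin here, its tile end against the back stop
- slot_medium (a point): floor of the medium slot (66 mm wide), at (0, +10, 12) mm in the press frame, press axes: a board that is fully home has its origin here, its tile end against the back stop
- slot_wide (a point): floor of the wide slot (80 mm wide), at (0, -75, 12) mm in the press frame, press axes: a board that is fully home has its origin here, its tile end against the back stop
- board_narrow: narrow setter board (may be absent), 0.2 kg: plywood 150 (x) by 48 (y) by 10 mm with a fixed pale clay tile, 90 by 40 by 8 mm, from x = -20 to +70 mm (top at z = 18 mm). Origin at the centre of the underside, x towards the tile end. At the other end stands a wooden grip rib, x = -65 to -25 mm, 24 mm wide, top at z = 48 mm; it stays in front of the bar
- dot_narrow (a point): centre of the black dot, 16 mm across, on top of the narrow board's tile: board frame (-5, 0, 18) mm; it stays uncovered, 25 mm in front of the bar, when the board is home
- board_medium: medium setter board (may be absent), 0.2 kg: plywood 150 (x) by 62 (y) by 10 mm with a fixed pale clay tile, 90 by 54 by 8 mm, from x = -20 to +70 mm (top at z = 18 mm). Origin at the centre of the underside, x towards the tile end. At the other end stands a wooden grip rib, x = -65 to -25 mm, 24 mm wide, top at z = 48 mm; it stays in front of the bar
- dot_medium (a point): centre of the black dot, 16 mm across, on top of the medium board's tile: board frame (-5, 0, 18) mm; it stays uncovered, 25 mm in front of the bar, when the board is home
- board_wide: wide setter board (may be absent), 0.2 kg: plywood 150 (x) by 76 (y) by 10 mm with a fixed pale clay tile, 90 by 68 by 8 mm, from x = -20 to +70 mm (top at z = 18 mm). Origin at the centre of the underside, x towards the tile end. At the other end stands a wooden grip rib, x = -65 to -25 mm, 24 mm wide, top at z = 48 mm; it stays in front of the bar
- dot_wide (a point): centre of the black dot, 16 mm across, on top of the wide board's tile: board frame (-5, 0, 18) mm; it stays uncovered, 25 mm in front of the bar, when the board is home
- probe: moisture probe: grey handle 110 (x) by 24 (y) by 22 mm (z), origin at the handle's centre; from the handle's +x end a 12 mm thick steel neck runs forward and bends straight down at x = 85 mm, ending in a sprung brass pin. Weighs 0.13 kg; grip it by the middle of the handle
- probe_tip (a point): lower end of the sprung pin (7 mm thick), at (85, 0, -60) mm in the probe's frame when not pressed
- probe_pin (a joint): how far the sprung pin is pushed up into the neck, 0 to 0.008 m; about 1 N starts it, about 3 N bottoms it
- cradle: fixed wooden cradle: base 140 (x) by 60 (y) by 12 mm, origin at the centre of its underside. Posts 14 mm thick and 52 mm wide (y) at x = -42 and +42 mm, each with a notch 30 mm wide between lips 10 mm high. The probe lies in both notches, origin 81 mm above the cradle's, x axes the same, its pin hanging free past the +x end
- notches (a point): midway between the two notch floors, 70 mm above the cradle's origin
- glaze_jar: glass jar, 72 mm across, 85 mm high, bystander; origin under its centre
- bowl: small blue bowl 90 mm across, 45 mm high, bystander; origin under its centre
Things that resemble listed ones, but are neither listed nor needed, are in the scene too. What is shaped like the board_narrow but green or red is not meant.

How it is judged:
By the outcome, as a careful person would: the job done as asked, in the order asked, and still so for the second after the job is handed in, with the robot touching nothing.
Of board_narrow, board_medium, board_wide only 2 to 3 are there at a start; the rules pass over those that are not, and their reading is None.
At some moment in a run one of board_narrow, board_medium, board_wide may be knocked a few centimetres aside while the robot is not near it.
It also fails if it takes over 210 s, if anything falls off the work surface, if the arm or the gripper's body presses on something with over 40 N, if the wrist force passes 120 N, or if a joint passes its speed limit or range.

## Working session

There is one attempt and no reset: what is moved stays moved. The work goes in short steps, Python scripts to look and compute and a tool call to move; the robot and the scene stay as the last step left them, time stands still between calls to the robot, and variables do not carry over. Pictures are saved under pics/ and viewed, about 12 in all and at most 16, crops included, and the job is handed in when it is done.

Besides the shell and the picture viewer there is one more tool, called after "Call:" by a JSON object that holds its "fn" and its "kwargs", one argument or row to a line. move_arm: Moves the arm, as the interface text tells. Its arguments: {"type":"object","properties":{"targets":{"type":"array","items":{"type":"array","items":{"type":"array","items":{"type":"number"}}}},"force":{"type":"number"}},"required":["targets"]}

```bash
ls; mkdir -p pics; python3 - <<'E'
from plant import r
import cv2
for n in("top","side"):
    p=r.snapshot(n); cv2.imwrite(f"pics/{n}0.png",p["frame"][:,:,::-1]); print(n,p["K"].tolist(),p["T"].round(4).tolist(),p.keys())
    for q in["press","board_narrow","board_medium","board_wide","dot_narrow","dot_medium","dot_wide","probe","probe_tip","cradle","glaze_jar","bowl"]:
        print(q,[( [round(float(x)) for x in d["centre"]],round(d["score"],2)) for d in r.find_in(p,q)[:4]])
print(r.get_state(),r.finger_overhang)
E
```

```text
pics
top [[463.9617846424846, 0.0, 311.48379425777597], [0.0, 463.9617846424846, 198.9644852045466], [0.0, 0.0, 1.0]] [[0.0181, 0.9952, -0.096, 0.3521], [-0.9995, 0.0156, -0.0267, -0.0483], [-0.0251, 0.0965, 0.995, 1.3317], [0.0, 0.0, 0.0, 1.0]] dict_keys(['frame', 'K', 'T', 'shot'])
press [([148, 291], 0.85), ([147, 400], 0.45), ([185, 399], 0.33)]
board_narrow [([233, 403], 0.89), ([267, 476], 0.71), ([290, 399], 0.64)]
board_medium [([147, 400], 0.56)]
board_wide [([190, 400], 0.95)]
dot_narrow [([294, 402], 0.88), ([266, 479], 0.83), ([236, 401], 0.71)]
dot_medium [([147, 401], 0.65), ([145, 293], 0.25)]
dot_wide [([185, 401], 0.7)]
probe [([206, 174], 0.98)]
probe_tip []
cradle [([212, 189], 0.89)]
glaze_jar [([139, 174], 0.58)]
bowl [([111, 220], 0.57)]
side [[419.40863254522503, 0.0, 316.48055186684934], [0.0, 419.40863254522503, 197.04442742188087], [0.0, 0.0, 1.0]] [[-0.7285, 0.5186, -0.4476, -0.1531], [-0.685, -0.5539, 0.4732, 0.6623], [-0.0025, 0.6514, 0.7588, 1.1761], [0.0, 0.0, 0.0, 1.0]] dict_keys(['frame', 'K', 'T', 'shot'])
press [([199, 277], 0.7), ([156, 334], 0.48)
[... 545 characters left out ...]
[ 1.23182498,  0.68910491, -0.19459683,  1.56532197,  0.15731046,
        0.90245976, -0.2151413 ]), 'qd': array([ 9.93183481e-04,  6.87989623e-04, -5.04871575e-04,  8.31632849e-05,
        5.38852853e-04,  9.66966410e-05,  1.81686215e-03]), 'joint_torque': array([ 7.46667247e-04, -5.27501786e+01, -1.26726642e+00, -1.53748655e+01,
       -5.19783050e-02, -6.77805601e-04,  6.31523335e-05]), 'tool_pos': array([ 0.22765455, -0.58209069,  0.2267337 ]), 'eef_rot': array([ 8.25889364e-01, -5.63832205e-01,  3.93864914e-05,  2.21854221e-05]), 'contact_force': array([-0.55087122,  0.11185015, -0.39106942]), 'moment': array([-0.08280348, -0.05253899, -0.00281912]), 'opening': 0.9969285810004829} 0.011
```

```bash
python3 - <<'E'
import cv2
a=cv2.imread("pics/top0.png")[80:330,140:540]; cv2.imwrite("pics/top0c.png",cv2.resize(a,(800,500),interpolation=cv2.INTER_CUBIC))
a=cv2.imread("pics/side0.png")[120:340,150:500]; cv2.imwrite("pics/side0c.png",cv2.resize(a,None,fx=2.2,fy=2.2,interpolation=cv2.INTER_CUBIC))
E
```

```text
(no output)
```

View pics/top0c.png

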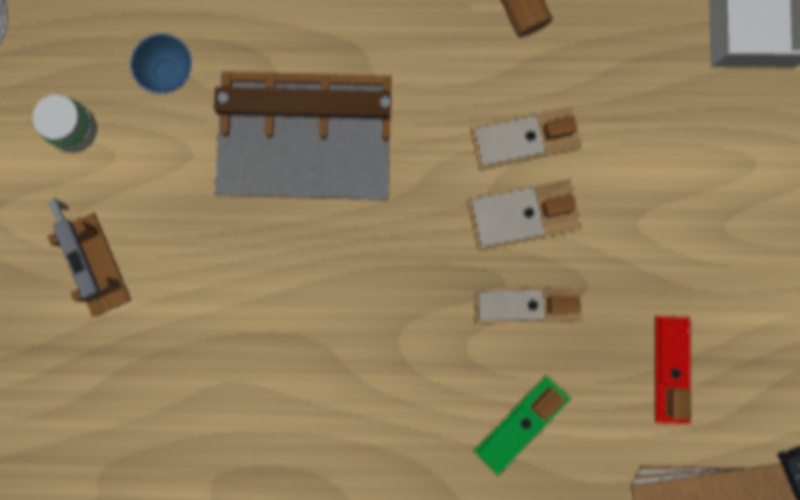

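View pics/side0c.png

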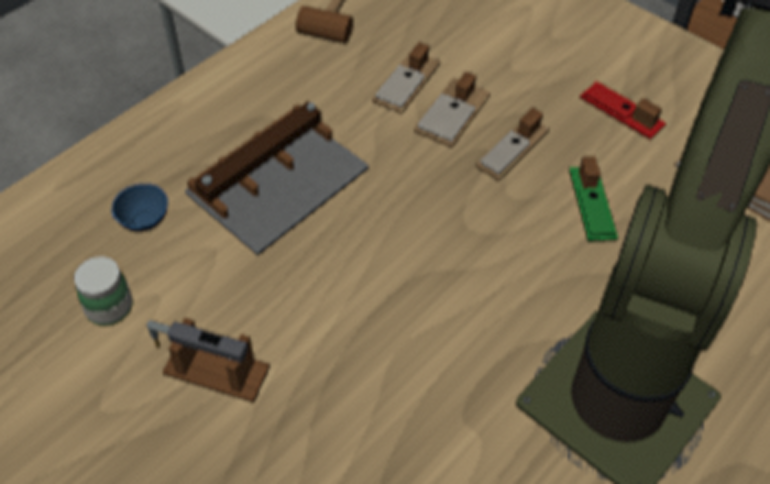

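Three boards are on the bench (crop ribs and dots at medium (530,135), wide (528,213), narrow (532,305)), with their tile ends facing left. The press is at upper left and the probe in its cradle is at left. Next I measure poses.

```bash
cat > h.py <<'E'
from plant import r
import numpy as np, cv2
from scipy.spatial.transform import Rotation as R
def ray(p,uv,fish=False):
    K,T=p["K"],p["T"]; uv=np.atleast_2d(uv).astype(float)
    a=np.c_[(uv[:,0]-K[0,2])/K[0,0],(uv[:,1]-K[1,2])/K[1,1]]
    if fish:
        t=np.linalg.norm(a,axis=1)[:,None]+1e-9
        d=np.c_[a/t*np.sin(t),np.cos(t)]
    else: d=np.c_[a,np.ones(len(a))]
    d=d*[1,-1,-1]
    return T[:3,3],d@T[:3,:3].T
def onplane(p,uv,z,fish=False):
    o,d=ray(p,uv,fish); return (o+d*((z-o[2])/d[:,2])[:,None])[:,:2]
def rect(p,mask,z,fish=False):
    c=max(cv2.findContours(mask.astype(np.uint8),cv2.RETR_EXTERNAL,cv2.CHAIN_APPROX_NONE)[0],key=cv2.contourArea)[:,0]
    return cv2.minAreaRect((onplane(p,c,z,fish)*1000).astype(np.float32))
def yaw():
    M=R.from_quat(r.get_state()["eef_rot"]).as_matrix(); return np.degrees(np.arctan2(M[1,0],M[0,0])),M
def seg(f):
    h=cv2.cvtColor(f,cv2.COLOR_RGB2HSV).astype(int); return h
E
python3 - <<'E'
from h import *
p=r.snapshot("top"); h=seg(p["frame"])
for nm,u,v in[("tile_m",400-5,147),("tile_w",390,188),("tile_n",394,232),("plate",293,163),("jar",168,138)]:
    print(nm,h[v,u])
m=((h[:,:,1]<60)&(h[:,:,2]>140)).astype(np.uint8)
n,l,st,ce=cv2.connectedComponentsWithStats(m)
for i in range(1,n):
    if st[i,4]>150: print(i,st[i],ce[i].round(), rect(p,l==i,.018))
m=((h[:,:,1]<60)&(h[:,:,2]<150)&(h[:,:,2]>70)).astype(np.uint8)
n,l,st,ce=cv2.connectedComponentsWithStats(m)
for i in range(1,n):
    if st[i,4]>150: print(i,st[i],ce[i].round(), rect(p,l==i,.012),rect(p,l==i,.092))
for nm,u,v in[("rib_m",420,143),("dot_m",405,147.5),("rib_w",420,183),("dot_w",404.5,186.5),("rib_n",422,232.5),("dot_n",406.5,232.5)]:
    print(nm,onplane(p,[u,v],.048 if nm[0]=='r' else .018).round(3))
E
```

```text
tile_m [ 21  22 148]
tile_w [ 20  21 146]
tile_n [ 20  21 144]
plate [100   7 105]
jar [102   7 180]
1 [ 400    0  104   22 2186] [452.  10.] ((1042.609375, -414.4716491699219), (301.1416015625, 64.43580627441406), 89.9858169555664)
3 [  73   51   62   61 2970] [103.  81.] ((819.72412109375, 607.8042602539062), (182.4832000732422, 183.08128356933594), 0.615896999835968)
4 [ 503   50   46   57 1624] [522.  82.] ((839.5745849609375, -624.277587890625), (167.3832550048828, 126.23645782470703), 0.08616018295288086)
5 [156 127  22  22 397] [167. 138.] ((651.7901611328125, 411.64764404296875), (62.74482345581055, 61.53421401977539), 2.650563955307007)
6 [378 138  34  24 496] [394. 150.] ((625.2159423828125, -247.75592041015625), (52.11078643798828, 88.68660736083984), 13.677149772644043)
7 [377 174  35  28 662] [393. 188.] ((514.8003540039062, -245.39596557617188), (65.97235870361328, 89.18170928955078), 12.25527286529541)
8 [381 225  31  15 326] [394. 232.] ((389.434814453125, -251.73199462890625), (37.183616638183594, 84.51768493652344), 3.2220513820648193)
1 [    0     0   640   400 574
[... 1827 characters left out ...]
358886719), (140.91488647460938, 23.65972900390625), 24.60723304748535)
21 [379 225  33  15 445] [395. 232.] ((389.4422302246094, -250.77056884765625), (39.46452331542969, 90.2166976928711), 1.020812749862671) ((387.1806640625, -238.49923706054688), (37.07222366333008, 84.74784088134766), 1.0207576751708984)
31 [ 576  329   42   68 1706] [592. 359.] ((41.70881652832031, -797.4151611328125), (110.33899688720703, 177.44967651367188), 87.92977142333984) ((60.526573181152344, -752.0067749023438), (103.6503677368164, 166.69285583496094), 87.9297866821289)
rib_m [[ 0.638 -0.315]]
dot_m [[ 0.631 -0.278]]
rib_w [[ 0.525 -0.314]]
dot_w [[ 0.519 -0.276]]
rib_n [[ 0.388 -0.319]]
dot_n [[ 0.388 -0.282]]
```

Call:
{"fn": "move_arm", "kwargs": {
  "targets": [
    [[0, 0, 0.139, 0.028, 0.03, 0.008, 1], [0, 0, 0.139, 0.028, 0.03, 0.008, 1], [0, 0, 0.139, 0.028, 0.03, 0.008, 1], [0, 0, 0.139, 0.028, 0.03, 0.008, 1], [0, 0, 0.139, 0.028, 0.03, 0.008, 1]]
  ]
}}

```text
clock: 1.85
tool_pos: [0.3637, -0.4328, 0.2667]
eef_rot: [0.97, -0.244, -0.001, 0.004]
contact_force: [0.0, 0.5, -0.0]
opening: 1.0
```

Call:
{"fn": "move_arm", "kwargs": {
  "targets": [
    [[0, 0, 0.139, 0.028, 0.03, 0.008, 1], [0, 0, 0.139, 0.028, 0.03, 0.008, 1], [0, 0, 0.139, 0.028, 0.03, 0.008, 1], [0, 0, 0.139, 0.028, 0.03, 0.008, 1], [0, 0, 0.139, 0.028, 0.03, 0.008, 1]]
  ]
}}

```text
clock: 2.35
tool_pos: [0.5082, -0.2767, 0.3095]
eef_rot: [0.993, 0.115, 0.001, 0.005]
contact_force: [0.0, 0.3, 0.0]
opening: 0.998
```

Call:
{"fn": "move_arm", "kwargs": {
  "targets": [
    [[0, 0, 0, 0, 0, 0, 1]]
  ]
}}

```text
clock: 2.45
tool_pos: [0.5133, -0.27, 0.3112]
eef_rot: [0.993, 0.121, 0.005, 0.003]
contact_force: [0.6, 0.3, 0.3]
opening: 1.0
```

```bash
python3 - <<'E'
from h import *
print(yaw(),r.get_state()["tool_pos"])
p=r.snapshot("wrist"); cv2.imwrite("pics/w1.png",p["frame"][:,:,::-1]); print(p["K"],p["T"].round(3))
E
```

```text
(np.float64(13.936108527222112), array([[ 0.97053192,  0.24077115,  0.0098512 ],
       [ 0.24083157, -0.97055149, -0.00547425],
       [ 0.00824306,  0.00768542, -0.99993649]])) [ 0.51330298 -0.27003176  0.3112076 ]
[[309.70691629   0.         317.58036348]
 [  0.         309.70691629 199.48598899]
 [  0.           0.           1.        ]] [[ 0.971 -0.226 -0.085  0.493]
 [ 0.241  0.919  0.313 -0.19 ]
 [ 0.007 -0.324  0.946  0.468]
 [ 0.     0.     0.     1.   ]]
```

View pics/w1.png

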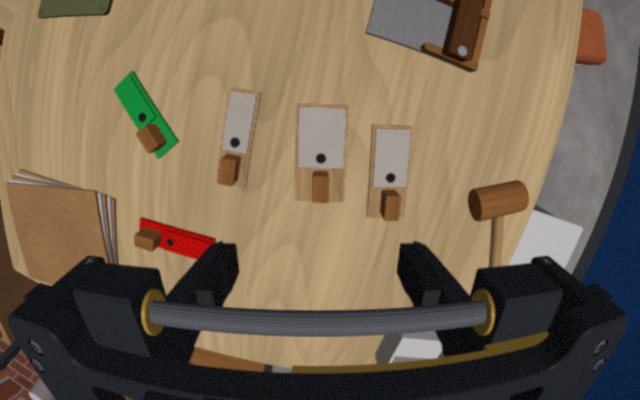

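The wrist view shows the narrow tile at (238,120), wide at (321,138) and medium at (391,157), all with the tile end up. The press corner is at upper right. I'll fit the tile rectangles next.

```bash
cat >> h.py <<'E'
def tiles(p,fish):
    h=seg(p["frame"]); out=[]
    m=((h[:,:,1]<75)&(h[:,:,2]>110)).astype(np.uint8)
    n,l,st,ce=cv2.connectedComponentsWithStats(m)
    for i in range(1,n):
        if st[i,4]<200: continue
        c=max(cv2.findContours((l==i).astype(np.uint8),cv2.RETR_EXTERNAL,cv2.CHAIN_APPROX_NONE)[0],key=cv2.contourArea)[:,0]
        with np.errstate(all="ignore"): w=onplane(p,c,.018,fish)
        b=cv2.minAreaRect((w*1000).astype(np.float32)); s=sorted(b[1])
        if 80<s[1]<100 and 30<s[0]<80:
            # orientation from line fits on the two long sides
            box=cv2.boxPoints(b); e=box[1]-box[0] if b[1][1]>b[1][0] else box[2]-box[1]
            e/=np.linalg.norm(e); nrm=np.array([-e[1],e[0]]); q=w*1000-np.array(b[0]); a=[]
            for sg in(-1,1):
                k=(abs(q@nrm*sg-s[0]/2)<5)&(abs(q@e)<35)
                f=cv2.fitLine(q[k].astype(np.float32),cv2.DIST_HUBER,0,.01,.01)[:,0]; a.append(np.degrees(np.arctan2(f[1],f[0]))%180)
            # dark dot
            out.append((np.round(b[0],1),np.round(s,1),round(b[2],1),np.round(a,1)))
    return out
E
python3 - <<'E'
from h import *
for n in("wrist","top"):
    p=r.snapshot(n); print(n)
    for t in tiles(p,n=="wrist"): print(t)
    if n=="wrist":
        for q in("dot_narrow","dot_medium","dot_wide","board_narrow"):
            for d in r.find_in(p,q)[:4]: 
                u=d["centre"][::-1]; print(q,d["score"],np.round(u),onplane(p,u,.018,True).round(4))
        print("ribs",onplane(p,[[228,158],[320.5,174],[392,194]],.048,True).round(4))
        print("plate corner front-right",onplane(p,[[367,31],[366,30]],.012,True).round(4))
E
```

```text
wrist
(array([ 390.2, -249.5]), array([41.5, 90.5]), 2.4, array([92. , 92.3], dtype=float32))
(array([ 515.7, -244.7]), array([68.1, 90.3]), 13.0, array([103. , 103.1], dtype=float32))
(array([ 625. , -247.2]), array([56. , 89.5]), 13.3, array([102.9, 103.3], dtype=float32))
dot_narrow 0.9 [244. 133.] [[ 0.3994 -0.2667]]
dot_narrow 0.67 [173. 242.] [[ 0.3016 -0.4773]]
dot_narrow 0.57 [145. 115.] [[ 0.2295 -0.2674]]
dot_medium 0.68 [395. 169.] [[ 0.6323 -0.2669]]
dot_wide 0.6 [324. 151.] [[ 0.5208 -0.2672]]
board_narrow 0.71 [147. 116.] [[ 0.2324 -0.2686]]
board_narrow 0.55 [171. 239.] [[ 0.2962 -0.4723]]
ribs [[ 0.3889 -0.3013]
 [ 0.5216 -0.2944]
 [ 0.6296 -0.2985]]
plate corner front-right [[ 0.5385 -0.0774]
 [ 0.5367 -0.0763]]
top
(array([817.7, 879.7]), array([75.5, 86. ]), 51.4, array([141.7, 141.5], dtype=float32))
(array([ 623.9, -247.8]), array([56.5, 91.9]), 13.2, array([103.4, 103.6], dtype=float32))
(array([ 513.6, -245.1]), array([70.4, 92.1]), 12.3, array([103. , 102.3], dtype=float32))
(array([ 387.9, -249.8]), array([42.1, 90.2]), 1.0, array([92.1, 91. ], dtype=float32))
```

Call:
{"fn": "move_arm", "kwargs": {
  "targets": [
    [[0, 0, 0, 0.0, 0.04, 0.015, 1], [0, 0, 0, 0.0, 0.04, 0.015, 1], [0, 0, 0, 0.0, 0.04, 0.015, 1], [0, 0, 0, 0, 0.04, 0.015, 1], [0, 0, 0, 0, 0, 0, 1]]
  ]
}}

```text
clock: 3.3
tool_pos: [0.5026, -0.1199, 0.3694]
eef_rot: [0.994, 0.105, -0.001, 0.005]
contact_force: [-0.2, -0.7, 0.1]
opening: 1.0
```

Call:
{"fn": "move_arm", "kwargs": {
  "targets": [
    [[0, 0, 0, 0, 0, 0, 1], [0, 0, 0, 0, 0, 0, 1]]
  ]
}}

```text
clock: 3.5
tool_pos: [0.502, -0.1216, 0.3693]
eef_rot: [0.995, 0.104, -0.001, 0.006]
contact_force: [-0.3, 0.1, -0.6]
opening: 0.999
```

```bash
python3 - <<'E'
from h import *
import pickle
p=r.snapshot("wrist"); cv2.imwrite("pics/w2.png",p["frame"][:,:,::-1]); pickle.dump(p,open("w2.pkl","wb")); print(yaw()[0],r.get_state()["tool_pos"])
E
```

```text
11.883335119639078 [ 0.50181344 -0.12233175  0.36905034]
```

View pics/w2.png

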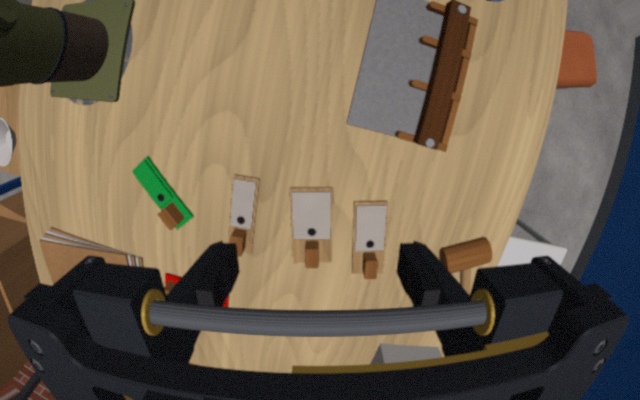

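The press shows its front edge from (378,0) to (348,123), its right edge from (348,123) to (398,137), and wall noses at (430,6), (423,41), (414,85) and (400,136).

```bash
python3 - <<'E'
from h import *
import pickle
def fit(c,z,p,fish): 
    w=onplane(p,c,z,fish)*1000; f=cv2.fitLine(w.astype(np.float32),cv2.DIST_HUBER,0,.01,.01)[:,0]; return f
def press(p,fish,org):
    h=seg(p["frame"]); m=((h[:,:,1]<60)&(h[:,:,2]<150)&(h[:,:,2]>70)).astype(np.uint8)
    n,l=cv2.connectedComponents(m); c=cv2.findContours((l==l[org[1],org[0]]).astype(np.uint8),cv2.RETR_EXTERNAL,cv2.CHAIN_APPROX_NONE)[0]
    c=max(c,key=len)[:,0]; c=c[(c[:,1]>2)]; w=onplane(p,c,.012,fish)*1000
    o=np.array([628.,48.]);t=-.01
    for _ in range(6):
        e=np.array([np.cos(t),np.sin(t)]);nn=np.array([-e[1],e[0]]); q=w-o; X=q@e;Y=q@nn
        k=(abs(X+90)<9)&(abs(Y)<118); f=np.polyfit(Y[k],X[k],1); t+= -f[0]*1.0; o=o+e*(f[1]+90)
        kr=(abs(Y+125)<9)&(X<-20)&(X>-82); kl=(abs(Y-125)<9)&(X<-20)&(X>-82)
        R_=np.median(Y[kr]) if kr.sum()>4 else None; L_=np.median(Y[kl]) if kl.sum()>4 else None
        d=[(R_+125) if R_ is not None else None,(L_-125) if L_ is not None else None]; dd=[x for x in d if x is not None]; o=o+nn*np.mean(dd)
    sl=[np.degrees(np.polyfit(X[k_],Y[k_],1)[0]) for k_ in(kr,kl) if k_.sum()>4]
    print("origin",o.round(1),"yaw",np.degrees(t).round(2),"edge res",d,"side slopes",sl,k.sum(),kr.sum())
p=pickle.load(open("w2.pkl","rb")); press(p,True,(385,80))
pt=r.snapshot("top"); press(pt,False,(293,163))
def chk(o,t,p,fish):  # reproject walls noses
    pass
print(onplane(p,[[430,6],[422.5,41],[413.5,85],[399,136]],.034,True).round(4))
for n,q in(("wrist",r.snapshot("wrist")),): print([x for x in tiles(q,True)])
E
```

```text
origin [631.3  50. ] yaw -0.83 edge res [np.float64(-2.205524651799351e-11), None] side slopes [np.float64(-0.01672618172520934)] 117 35
origin [629.8  48.4] yaw -0.75 edge res [np.float64(2.1854127256976597), np.float64(-2.185412725697546)] side slopes [np.float64(-2.2143744132932652), np.float64(-0.4170221109080012)] 82 22
[[ 0.6282  0.1559]
 [ 0.6275  0.0911]
 [ 0.6288  0.015 ]
 [ 0.6256 -0.0723]]
[(array([ 390.2, -248.8]), array([41.6, 92.1]), 2.3, array([92.6, 92.4], dtype=float32)), (array([ 515. , -243.8]), array([69.4, 89.9]), 12.1, array([102.3, 102.8], dtype=float32)), (array([ 625.4, -246.9]), array([55.2, 92.4]), 14.4, array([104.6, 103.7], dtype=float32))]
```

```bash
python3 - <<'E'
from h import *
import pickle
def proj(p,X,fish):
    K,T=p["K"],p["T"]; c=(X-T[:3,3])@T[:3,:3]*[1,-1,-1]
    if fish:
        n=np.linalg.norm(c[:,:2],axis=1); th=np.arctan2(n,c[:,2]); a=c[:,:2]/n[:,None]*th[:,None]
    else: a=c[:,:2]/c[:,2:]
    return a*[K[0,0],K[1,1]]+[K[0,2],K[1,2]]
o=np.array([.6307,.0493]);t=np.radians(-.8);e=np.array([np.cos(t),np.sin(t)]);nn=np.array([-e[1],e[0]])
ys=np.arange(-130,131,.5)/1000
for nm,p,fish in(("w2",pickle.load(open("w2.pkl","rb")),True),("top",r.snapshot("top"),False)):
  print(nm,"cam",p["T"][:3,3])
  for z,which in((.034,"z34"),(.012,"z12")):
    S=0
    for x in(.002,.006,.010):
        W=np.c_[o+x*e+ys[:,None]*nn,np.full(len(ys),z)]; uv=proj(p,W,fish).astype(np.float32)
        f=p["frame"].astype(np.float32); br=f[:,:,0]-f[:,:,2]
        S=S+cv2.remap(br,uv[:,0].copy(),uv[:,1].copy(),cv2.INTER_LINEAR)[:,0]/3
    th=20; cr=np.where(np.diff((S>th).astype(int)))[0]
    print(which,"brown range",S.min().round(),S.max().round(),[(round(float(ys[i]*1000),1),"+" if S[i+1]>th else "-") for i in cr])
E
```

```text
w2 cam [ 0.48601777 -0.03945386  0.52593142]
z34 brown range -0.0 80.0 [(-112.5, '-'), (-38.0, '+'), (-23.0, '-'), (38.0, '+'), (54.5, '-'), (99.5, '+'), (123.5, '-')]
z12 brown range -0.0 77.0 [(-113.5, '-'), (-35.0, '+'), (-20.5, '-'), (43.5, '+'), (60.5, '-'), (107.5, '+')]
top cam [ 0.35213502 -0.04833742  1.3317162 ]
z34 brown range -4.0 73.0 [(-113.5, '-'), (-37.5, '+'), (-23.0, '-'), (39.5, '+'), (54.5, '-'), (103.0, '+')]
z12 brown range -4.0 72.0 [(-114.0, '-'), (-36.0, '+'), (-22.0, '-'), (42.5, '+'), (57.0, '-'), (107.0, '+')]
```

Call:
{"fn": "move_arm", "kwargs": {
  "targets": [
    [[0, 0, 0.003, 0.017, -0.024, -0.03, 0.8], [0, 0, 0.003, 0.017, -0.024, -0.03, 0.8], [0, 0, 0.003, 0.017, -0.024, -0.03, 0.8], [0, 0, 0.003, 0.017, -0.024, -0.03, 0.8], [0, 0, 0.003, 0.017, -0.024, -0.03, 0.8]]
  ]
}}

```text
clock: 4.2
tool_pos: [0.5907, -0.2465, 0.2175]
eef_rot: [0.994, 0.111, 0.003, 0.007]
contact_force: [0.7, -0.7, -0.2]
opening: 0.798
```

Call:
{"fn": "move_arm", "kwargs": {
  "targets": [
    [[0, 0, 0.003, 0.017, -0.024, -0.03, 0.8], [0, 0, 0.003, 0.017, -0.024, -0.03, 0.8], [0, 0, 0.003, 0.017, -0.024, -0.03, 0.8], [0, 0, 0, 0, 0, 0, 0.8], [0, 0, 0, 0, 0, 0, 0.8]]
  ]
}}

```text
clock: 4.7
tool_pos: [0.6382, -0.3294, 0.113]
eef_rot: [0.994, 0.111, -0.004, 0.006]
contact_force: [0.1, 0.3, 0.4]
opening: 0.796
```

```bash
cat >> h.py <<'E'
def to(x,y,z,yd):
    s=r.get_state(); c,sn=np.cos(np.radians(yd)),np.sin(np.radians(yd))
    Mt=np.array([[c,sn,0],[sn,-c,0],[0,0,-1]])
    rv=R.from_matrix(Mt@R.from_quat(s["eef_rot"]).as_matrix().T).as_rotvec()
    print("turn",rv.round(4),"shift",(np.array([x,y,z])-s["tool_pos"]).round(4),"t",s["clock"],"F",s["contact_force"].round(1),"op",round(s["opening"],3))
E
python3 -c "
from h import *
to(.6405,-.3156,.028,13.3)
p=r.snapshot('top')
for t in tiles(p,False):print(t)"
```

```text
turn [ 0.0128 -0.0057  0.0105] shift [ 0.0023  0.0138 -0.085 ] t 4.7 F [0.1 0.3 0.4] op 0.796
(array([ 623.9, -247.8]), array([56.5, 91.9]), 13.2, array([103.4, 103.6], dtype=float32))
(array([ 513.6, -245.2]), array([70.3, 92.1]), 12.7, array([102.9, 103.1], dtype=float32))
(array([ 387.9, -249.8]), array([42.1, 90.2]), 1.0, array([91., 91.], dtype=float32))
(array([  82.6, -820.8]), array([72.8, 90.4]), 75.6, array([74.6, 81.8], dtype=float32))
```

Call:
{"fn": "move_arm", "kwargs": {
  "targets": [
    [[0.013, -0.006, 0.01, 0.002, 0.014, -0.02, 0.8], [0, 0, 0, 0, 0, -0.03, 0.8], [0, 0, 0, 0, 0, -0.018, 0.8], [0, 0, 0, 0, 0, -0.005, 0.8], [0, 0, 0, 0, 0, 0, 0.8]]
  ]
}}

```text
clock: 5.25
tool_pos: [0.6421, -0.3136, 0.0462]
eef_rot: [0.993, 0.117, 0.004, 0.002]
contact_force: [-0.2, -0.1, 1.2]
opening: 0.8
```

```bash
python3 -c "
from h import *
to(.6405,-.3156,.028,13.3)"
```

```text
turn [ 0.0024  0.009  -0.0017] shift [-0.0016 -0.002  -0.0182] t 5.25 F [-0.2 -0.1  1.2] op 0.8
```

Call:
{"fn": "move_arm", "kwargs": {
  "targets": [
    [[0.002, 0.009, -0.002, -0.002, -0.002, -0.012, 0.8], [0, 0, 0, 0, 0, -0.005, 0.8], [0, 0, 0, 0, 0, 0, 0.8], [0, 0, 0, 0, 0, 0, 0.4], [0, 0, 0, 0, 0, 0, 0]]
  ],
  "force": 25
}}

```text
clock: 5.75
tool_pos: [0.6423, -0.3168, 0.0319]
eef_rot: [0.993, 0.115, 0.002, 0.002]
contact_force: [-0.1, -0.4, -0.5]
opening: 0.64
```

Call:
{"fn": "move_arm", "kwargs": {
  "targets": [
    [[0, 0, 0, 0, 0, 0, 0], [0, 0, 0, 0, 0, 0, 0], [0, 0, 0, 0, 0, 0, 0], [0, 0, 0, 0, 0, 0, 0], [0, 0, 0, 0, 0, 0, 0]]
  ]
}}

```text
clock: 6.25
tool_pos: [0.6427, -0.317, 0.0328]
eef_rot: [0.993, 0.115, 0.003, 0.002]
contact_force: [-0.8, -0.0, -0.7]
opening: 0.264
```

```bash
python3 -c "
from h import *
to(.6405,-.3156,.028,13.3)
p=r.snapshot('top')
for t in tiles(p,False):print(t)"
```

```text
turn [0.003  0.0059 0.0013] shift [-0.0022  0.0014 -0.0048] t 6.25 F [-0.8 -0.  -0.7] op 0.264
(array([ 624.3, -247.9]), array([56.5, 91.7]), 13.7, array([103.5, 103.9], dtype=float32))
(array([ 513.3, -245.2]), array([69.9, 92.1]), 12.3, array([102.9, 102.3], dtype=float32))
(array([ 387.9, -249.8]), array([42.1, 90.2]), 1.0, array([92.4, 91. ], dtype=float32))
```

Call:
{"fn": "move_arm", "kwargs": {
  "targets": [
    [[0, 0, 0, 0, 0, 0.02, 0], [0, 0, 0, 0, 0, 0.03, 0], [0, 0, 0, 0, 0, 0.03, 0], [0, 0, -0.06, -0.005, 0.015, 0.015, 0], [0, 0, -0.13, -0.01, 0.026, 0, 0]]
  ]
}}

```text
clock: 6.8
tool_pos: [0.6261, -0.28, 0.1335]
eef_rot: [1.0, 0.015, 0.003, 0.003]
contact_force: [0.5, 0.5, -3.0]
opening: 0.262
```

Call:
{"fn": "move_arm", "kwargs": {
  "targets": [
    [[0, 0, -0.13, -0.01, 0.026, 0, 0], [0, 0, -0.13, -0.01, 0.026, 0, 0], [0, 0, -0.13, -0.01, 0.026, 0, 0], [0, 0, -0.13, -0.01, 0.026, 0, 0], [0, 0, -0.13, -0.01, 0.026, 0, 0]]
  ]
}}

```text
clock: 7.3
tool_pos: [0.5753, -0.1461, 0.1415]
eef_rot: [0.947, -0.32, 0.006, 0.003]
contact_force: [-0.3, 0.7, -1.7]
opening: 0.264
```

Call:
{"fn": "move_arm", "kwargs": {
  "targets": [
    [[0, 0, -0.13, -0.01, 0.026, 0, 0], [0, 0, -0.13, -0.01, 0.026, 0, 0], [0, 0, -0.13, -0.01, 0.026, 0, 0], [0, 0, -0.1, -0.01, 0.026, 0, 0], [0, 0, -0.05, -0.005, 0.013, 0, 0]]
  ]
}}

```text
clock: 7.8
tool_pos: [0.5286, -0.0191, 0.1478]
eef_rot: [0.822, -0.569, 0.006, 0.002]
contact_force: [0.5, 1.4, -1.4]
opening: 0.266
```

```bash
python3 -c "
from h import *
to(.4908,.0613,.0478,-91)"
```

```text
turn [ 0.0103  0.0057 -0.3768] shift [-0.0378  0.0804 -0.1   ] t 7.8 F [ 0.5  1.4 -1.4] op 0.266
```

Call:
{"fn": "move_arm", "kwargs": {
  "targets": [
    [[0.005, 0.003, -0.12, -0.012, 0.025, -0.01, 0], [0.005, 0.003, -0.12, -0.012, 0.025, -0.01, 0], [0, 0, -0.1, -0.01, 0.02, -0.01, 0], [0, 0, -0.04, -0.004, 0.01, -0.005, 0], [0, 0, 0, 0, 0, 0, 0]]
  ]
}}

```text
clock: 8.3
tool_pos: [0.4899, 0.0713, 0.1177]
eef_rot: [-0.697, 0.717, 0.0, 0.005]
contact_force: [-0.7, -0.4, -1.6]
opening: 0.264
```

```bash
python3 -c "
from h import *
to(.4908,.0613,.0478,-90.8)
p=r.snapshot('wrist'); cv2.imwrite('pics/w3.png',p['frame'][:,:,::-1])
for d in('top',):
  for t in tiles(r.snapshot('top'),False):print(t)"
```

```text
turn [-0.0071  0.0065  0.0146] shift [ 0.0009 -0.01   -0.0699] t 8.3 F [-0.7 -0.4 -1.6] op 0.264
(array([ 513.7, -245.3]), array([70. , 92.4]), 12.8, array([103. , 103.1], dtype=float32))
(array([ 387.9, -249.8]), array([42.1, 90.2]), 1.0, array([91., 91.], dtype=float32))
```

View pics/w3.png

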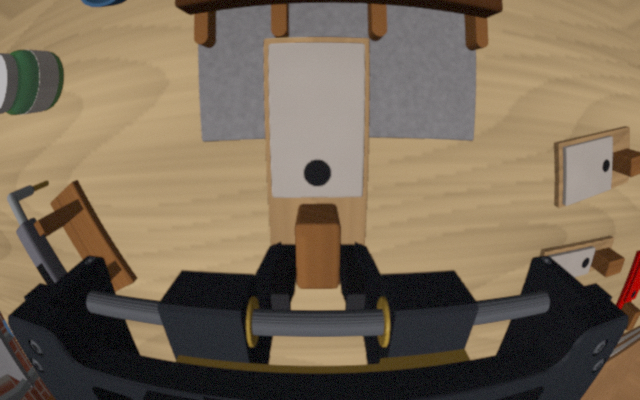

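The board is held centred in the wrist view: tile x 268–367, dot (317,173), and the medium slot walls at (279,15) and (377,18). I'll lower it and measure.

Call:
{"fn": "move_arm", "kwargs": {
  "targets": [
    [[-0.007, 0.006, 0.014, 0.001, -0.01, -0.02, 0], [0, 0, 0, 0, 0, -0.025, 0], [0, 0, 0, 0, 0, -0.015, 0], [0, 0, 0, 0, 0, -0.006, 0], [0, 0, 0, 0, 0, 0, 0]]
  ]
}}

```text
clock: 8.9
tool_pos: [0.4987, 0.0539, 0.0543]
eef_rot: [-0.7, 0.714, -0.005, 0.005]
contact_force: [-0.6, -0.1, -1.6]
opening: 0.265
```

```bash
cat >> h.py <<'E'
PO=np.array([630.7,49.3]);PY=-.8
def held(z0):
    """pose of the held tile in press frame (mm, deg), z0 = tool z minus board underside z"""
    p=r.snapshot("wrist"); h=seg(p["frame"]); zt=r.get_state()["tool_pos"][2]-z0+.018
    m=((h[:,:,1]<75)&(h[:,:,2]>110)).astype(np.uint8); n,l=cv2.connectedComponents(m)
    k=l[130,317]; c=max(cv2.findContours((l==k).astype(np.uint8),cv2.RETR_EXTERNAL,cv2.CHAIN_APPROX_NONE)[0],key=len)[:,0]
    w=onplane(p,c,zt,True)*1000-PO; t=np.radians(PY); w=w@np.array([[np.cos(t),-np.sin(t)],[np.sin(t),np.cos(t)]])
    b=cv2.minAreaRect(w.astype(np.float32)); x0,x1=w[:,0].min(),w[:,0].max(); k=(w[:,0]>x0+12)&(w[:,0]<x1-12)
    ym=np.median(w[k,1]); f=[np.polyfit(w[k&s,0],w[k&s,1],1) for s in(w[:,1]<b[0][1],w[:,1]>b[0][1])]
    print("tile press-frame centre",np.round(b[0],1),"size",np.round(b[1],1),"yaw lines",[round(float(np.degrees(g[0])),2) for g in f],"mid y at tile centre",round(float(np.mean([np.polyval(g,b[0][0]) for g in f])),1),"board x",round(float(b[0][0]-25),1))
E
python3 -c "
from h import *
to(.4908,.0613,.0478,-90.8)
held(.0328)"
```

```text
turn [0.0001 0.0138 0.0058] shift [-0.0079  0.0074 -0.0065] t 8.9 F [-0.6 -0.1 -1.6] op 0.265
tile press-frame centre [-60.2   2.5] size [53.6 89. ] yaw lines [0.1, -0.09] mid y at tile centre 2.5 board x -85.2
```

Call:
{"fn": "move_arm", "kwargs": {
  "targets": [
    [[-0.005, 0.018, 0.002, -0.01, 0.0075, 0, 0], [0, 0, 0, 0, 0, 0, 0], [0, 0, 0, 0, 0, 0, 0]]
  ]
}}

```text
clock: 9.25
tool_pos: [0.4896, 0.0619, 0.0569]
eef_rot: [-0.701, 0.713, -0.001, -0.002]
contact_force: [-0.8, 0.1, -3.2]
opening: 0.262
```

```bash
python3 -c "
from h import *
to(.4908,.0613,.0453,-90.8)
held(.0328)"
```

```text
turn [ 0.0047 -0.0014  0.004 ] shift [ 0.0012 -0.0006 -0.0116] t 9.25 F [-0.8  0.1 -3.2] op 0.262
tile press-frame centre [-69.8  10.3] size [53.5 88.7] yaw lines [0.31, -0.14] mid y at tile centre 10.4 board x -94.8
```

Call:
{"fn": "move_arm", "kwargs": {
  "targets": [
    [[0, 0, 0, 0, 0, -0.007, 0], [0, 0, 0, 0, 0, -0.005, 0], [0, 0, 0, 0, 0, 0, 0], [0, 0, 0, 0, 0, 0, 0]]
  ]
}}

```text
clock: 9.7
tool_pos: [0.4899, 0.0625, 0.0443]
eef_rot: [-0.701, 0.713, -0.001, -0.002]
contact_force: [-0.5, 0.5, 0.4]
opening: 0.265
```

```bash
python3 -c "
from h import *
to(.5858,.0599,.0450,-90.8)
held(.0328)"
```

```text
turn [ 0.0041 -0.0003  0.003 ] shift [ 0.0959 -0.0026  0.0007] t 9.7 F [-0.5  0.5  0.4] op 0.265
tile press-frame centre [-68.3  11.1] size [89.7 53.9] yaw lines [-0.09, 0.15] mid y at tile centre 11.1 board x -93.3
```

Call:
{"fn": "move_arm", "kwargs": {
  "targets": [
    [[0, 0, 0.002, 0.008, -0.001, 0, 0], [0, 0, 0, 0.01, 0, 0, 0], [0, 0, 0, 0.01, 0, 0, 0], [0, 0, 0, 0.008, 0, 0, 0], [0, 0, 0, 0, 0, 0, 0]]
  ]
}}

```text
clock: 10.25
tool_pos: [0.5294, 0.0609, 0.0448]
eef_rot: [-0.702, 0.713, -0.002, -0.002]
contact_force: [0.6, 0.6, -1.6]
opening: 0.261
```

```bash
python3 -c "
from h import *
to(.5858,.0599,.0450,-90.8)
held(.0328)"
```

```text
turn [0.0044 0.0001 0.0014] shift [ 0.0564 -0.001   0.0002] t 10.25 F [ 0.6  0.6 -1.6] op 0.261
tile press-frame centre [-29.1  10.2] size [89.4 53.9] yaw lines [0.03, 0.05] mid y at tile centre 10.2 board x -54.1
```

Call:
{"fn": "move_arm", "kwargs": {
  "targets": [
    [[0, 0, 0.001, 0.012, 0, 0, 0], [0, 0, 0, 0.012, 0, 0, 0], [0, 0, 0, 0.012, 0, 0, 0], [0, 0, 0, 0.01, 0, 0, 0], [0, 0, 0, 0.002, 0, 0, 0]]
  ]
}}

```text
clock: 10.8
tool_pos: [0.5729, 0.0606, 0.0447]
eef_rot: [-0.702, 0.712, 0.002, -0.006]
contact_force: [-1.5, 0.5, 2.8]
opening: 0.265
```

Call:
{"fn": "move_arm", "kwargs": {
  "targets": [
    [[0, 0, 0, 0.005, 0, 0, 0], [0, 0, 0, 0.004, 0, 0, 0], [0, 0, 0, 0.003, 0, 0, 0]]
  ]
}}

```text
clock: 11.1
tool_pos: [0.5822, 0.0605, 0.0447]
eef_rot: [-0.702, 0.712, 0.004, -0.008]
contact_force: [-2.4, -0.3, 1.8]
opening: 0.262
```

```bash
python3 -c "
from h import *
to(.5858,.0599,.0450,-90.8)"
```

```text
turn [ 0.0059 -0.0171 -0.0004] shift [ 0.0036 -0.0006  0.0003] t 11.1 F [-2.4 -0.3  1.8] op 0.262
```

Call:
{"fn": "move_arm", "kwargs": {
  "targets": [
    [[0.004, -0.01, 0, 0.003, 0, 0, 0], [0, 0, 0, 0.004, 0, 0, 0], [0, 0, 0, 0.004, 0, 0, 0]]
  ]
}}

```text
clock: 11.4
tool_pos: [0.5838, 0.0608, 0.0446]
eef_rot: [-0.702, 0.712, 0.008, -0.01]
contact_force: [-8.8, 1.0, 10.9]
opening: 0.264
```

Call:
{"fn": "move_arm", "kwargs": {
  "targets": [
    [[0, 0, 0, 0.005, 0, 0, 0], [0, 0, 0, 0.005, 0, 0, 0]]
  ]
}}

```text
clock: 11.6
tool_pos: [0.5836, 0.0608, 0.0446]
eef_rot: [-0.703, 0.711, 0.015, -0.017]
contact_force: [-11.2, 0.2, 11.1]
opening: 0.263
```

```bash
python3 -c "
from h import *
to(.5858,.0599,.0450,-90.8)"
```

```text
turn [ 0.0027 -0.0458 -0.0017] shift [ 0.0022 -0.0009  0.0004] t 11.6 F [-11.2   0.2  11.1] op 0.263
```

Call:
{"fn": "move_arm", "kwargs": {
  "targets": [
    [[0, -0.02, 0, 0, 0, 0, 0], [0, 0, 0, 0, 0, 0, 0], [0, 0, 0, 0, 0, 0, 0.5], [0, 0, 0, 0, 0, 0, 0.5], [0, 0, 0, 0, 0, 0, 0.5]]
  ]
}}

```text
clock: 12.1
tool_pos: [0.5856, 0.0608, 0.0447]
eef_rot: [-0.703, 0.711, 0.007, -0.008]
contact_force: [-0.2, -0.0, -0.3]
opening: 0.492
```

```bash
python3 -c "
from h import *
to(.5858,.0599,.1450,-90.8)
held(.0328+r.get_state()['tool_pos'][2]-.0446-.0002)"
```

```text
turn [ 0.002  -0.0207 -0.0015] shift [ 0.0002 -0.0009  0.1003] t 12.1 F [-0.2 -0.  -0.3] op 0.492
tile press-frame centre [-194.1  -69.1] size [1657.9  736.8] yaw lines [31.85, -25.55] mid y at tile centre -31.7 board x -219.1
```

Call:
{"fn": "move_arm", "kwargs": {
  "targets": [
    [[0, -0.02, 0, 0, 0, 0.015, 0.5], [0, 0, 0, 0, 0, 0.03, 0.5], [0, 0, 0, 0, 0, 0.04, 0.5], [0, 0, 0, 0, 0, 0.04, 0.5], [0, 0, 0, 0, 0, 0.03, 0.5]]
  ]
}}

```text
clock: 12.65
tool_pos: [0.5821, 0.0602, 0.2039]
eef_rot: [-0.703, 0.712, 0.0, -0.002]
contact_force: [-0.1, 0.0, -0.2]
opening: 0.498
```

Call:
{"fn": "move_arm", "kwargs": {
  "targets": [
    [[0, 0, 0, -0.02, 0, 0.02, 0.6], [0, 0, 0, -0.02, 0, 0.01, 0.6], [0, 0, 0, 0, 0, 0, 0.6], [0, 0, 0, 0, 0, 0, 0.6]]
  ]
}}

```text
clock: 13.05
tool_pos: [0.5448, 0.0603, 0.2442]
eef_rot: [-0.702, 0.712, -0.005, 0.005]
contact_force: [-0.1, -0.2, -0.2]
opening: 0.603
```

```bash
cat >> h.py <<'E'
def dots():
    """black dots on loaded tiles, press frame mm, from wrist and top"""
    t=np.radians(PY); A=np.array([[np.cos(t),-np.sin(t)],[np.sin(t),np.cos(t)]])
    for n in("wrist","top"):
        p=r.snapshot(n); g=p["frame"].max(2).astype(np.uint8); f=n=="wrist"
        m=(g<65).astype(np.uint8); N,l,st,ce=cv2.connectedComponentsWithStats(m)
        for i in range(1,N):
            if 8<st[i,4]<600 and .5<st[i,2]/st[i,3]<2:
                with np.errstate(all="ignore"): w=onplane(p,ce[i],.030,f)[0]*1000
                q=(w-PO)@A
                if abs(q[0])<110 and abs(q[1])<130: print(n,"dot",q.round(1),"world",w.round(1),"px",ce[i].round(),st[i,4])
E
python3 -c "
from h import *
to(.5858,.0599,.1450,-90.8)
dots()
p=r.snapshot('top')
for t in tiles(p,False):print(t)
p=r.snapshot('wrist'); cv2.imwrite('pics/w4.png',p['frame'][:,:,::-1])
"
```

```text
turn [ 0.0002  0.015  -0.0005] shift [ 0.041  -0.0004 -0.0992] t 13.05 F [-0.1 -0.2 -0.2] op 0.603
wrist dot [ 69.1 103.9] world [701.2 152.3] px [239.  46.] 21
wrist dot [-5.3 10.7] world [625.6  60. ] px [316. 104.] 88
(array([ 513.7, -245.2]), array([70. , 92.2]), 12.8, array([103. , 102.6], dtype=float32))
(array([ 387.9, -249.8]), array([42.1, 90.2]), 1.0, array([92.8, 91. ], dtype=float32))
```

View pics/w4.png

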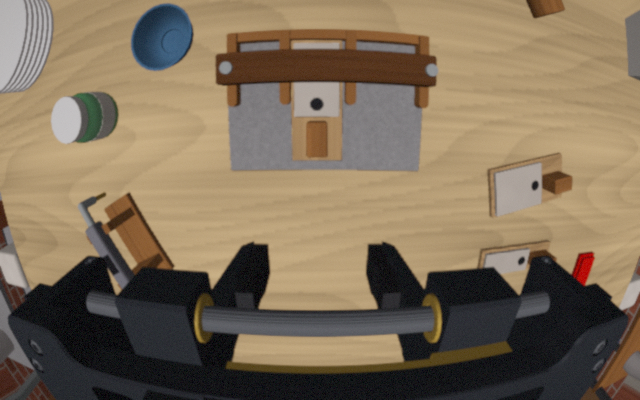

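The medium board is home: dot at (-5.3, 10.7) mm in the press frame against the expected (-5, 10). In the picture the dot is at (316,104) in front of the bar. Next is the wide board.

Call:
{"fn": "move_arm", "kwargs": {
  "targets": [
    [[0, 0, 0.08, 0, -0.015, 0, 0.8], [0, 0, 0.13, 0, -0.026, 0, 0.8], [0, 0, 0.13, 0, -0.026, 0, 0.8], [0, 0, 0.13, 0, -0.026, 0, 0.8], [0, 0, 0.13, 0, -0.026, 0, 0.8]]
  ]
}}

```text
clock: 13.75
tool_pos: [0.5458, -0.0565, 0.238]
eef_rot: [0.889, -0.458, 0.0, -0.004]
contact_force: [-0.1, 1.2, 0.0]
opening: 0.802
```

Call:
{"fn": "move_arm", "kwargs": {
  "targets": [
    [[0, 0, 0.13, 0, -0.026, -0.01, 0.8], [0, 0, 0.13, 0, -0.026, -0.01, 0.8], [0, 0, 0.13, 0, -0.026, -0.01, 0.8], [0, 0, 0.13, 0, -0.026, -0.01, 0.8], [0, 0, 0.13, 0, -0.026, -0.01, 0.8]]
  ]
}}

```text
clock: 14.25
tool_pos: [0.5476, -0.1929, 0.183]
eef_rot: [0.99, -0.137, -0.002, -0.006]
contact_force: [-0.3, 0.3, 0.3]
opening: 0.797
```

Call:
{"fn": "move_arm", "kwargs": {
  "targets": [
    [[0, 0, 0.13, 0, -0.026, -0.015, 0.8], [0, 0, 0.1, 0, -0.026, -0.015, 0.8], [0, 0, 0.05, 0, -0.02, -0.015, 0.8], [0, 0, 0.02, 0, -0.01, -0.01, 0.8], [0, 0, 0, 0, 0, 0, 0.8]]
  ]
}}

```text
clock: 14.75
tool_pos: [0.545, -0.2847, 0.1188]
eef_rot: [1.0, 0.014, -0.006, -0.006]
contact_force: [-0.1, 0.1, 0.2]
opening: 0.803
```

```bash
python3 -c "
from h import *
to(.530,-.3132,.0328,12.9)
for t in tiles(r.snapshot('wrist'),True):print(t)
for t in tiles(r.snapshot('top'),False):print(t)"
```

```text
turn [-0.0113 -0.014   0.1968] shift [-0.015  -0.0285 -0.086 ] t 14.75 F [-0.1  0.1  0.2] op 0.803
(array([ 515.6, -244.9]), array([68.3, 90.2]), 12.5, array([102.4, 102.4], dtype=float32))
(array([ 390.9, -249.4]), array([42. , 89.9]), 1.5, array([92. , 92.3], dtype=float32))
(array([ 513.4, -245.3]), array([69.9, 92.4]), 12.3, array([103.1, 102.3], dtype=float32))
(array([ 387.9, -249.8]), array([42.1, 90.2]), 1.0, array([92.1, 91. ], dtype=float32))
```

Call:
{"fn": "move_arm", "kwargs": {
  "targets": [
    [[-0.006, -0.007, 0.1, -0.008, -0.015, -0.01, 0.8], [-0.005, -0.007, 0.08, -0.007, -0.013, -0.015, 0.8], [0, 0, 0.014, 0, 0, -0.018, 0.8], [0, 0, 0, 0, 0, -0.008, 0.8], [0, 0, 0, 0, 0, 0, 0.8]]
  ]
}}

```text
clock: 15.35
tool_pos: [0.538, -0.3023, 0.074]
eef_rot: [0.993, 0.12, 0.007, -0.001]
contact_force: [-0.2, 1.1, -0.5]
opening: 0.801
```

```bash
python3 -c "
from h import *
to(.530,-.3134,.0328,12.7)"
```

```text
turn [-0.0027  0.013  -0.0197] shift [-0.008  -0.0111 -0.0412] t 15.35 F [-0.2  1.1 -0.5] op 0.801
```

Call:
{"fn": "move_arm", "kwargs": {
  "targets": [
    [[-0.003, 0.013, -0.02, -0.008, -0.011, 0, 0.8], [0, 0, 0, 0, 0, 0, 0.8], [0, 0, 0, 0, 0, -0.015, 0.8], [0, 0, 0, 0, 0, -0.012, 0.8], [0, 0, 0, 0, 0, -0.003, 0.8]]
  ]
}}

```text
clock: 15.85
tool_pos: [0.5326, -0.3129, 0.0455]
eef_rot: [0.994, 0.11, 0.002, 0.001]
contact_force: [-0.1, -0.0, 0.5]
opening: 0.801
```

```bash
python3 -c "
from h import *
to(.530,-.3134,.0328,12.7)"
```

```text
turn [0.0024 0.0049 0.0009] shift [-0.0026 -0.0005 -0.0127] t 15.85 F [-0.1 -0.   0.5] op 0.801
```

Call:
{"fn": "move_arm", "kwargs": {
  "targets": [
    [[0.002, 0.005, 0, -0.0025, 0, -0.008, 0.7], [0, 0, 0, 0, 0, -0.004, 0.5], [0, 0, 0, 0, 0, 0, 0.3], [0, 0, 0, 0, 0, 0, 0], [0, 0, 0, 0, 0, 0, 0]]
  ]
}}

```text
clock: 16.35
tool_pos: [0.5293, -0.3121, 0.0309]
eef_rot: [0.994, 0.11, -0.001, -0.001]
contact_force: [-1.1, 0.3, -0.6]
opening: 0.368
```

Call:
{"fn": "move_arm", "kwargs": {
  "targets": [
    [[0, 0, 0, 0, 0, 0, 0], [0, 0, 0, 0, 0, 0, 0], [0, 0, 0, 0, 0, 0, 0], [0, 0, 0, 0, 0, 0, 0]]
  ]
}}

```text
clock: 16.75
tool_pos: [0.5296, -0.3121, 0.0314]
eef_rot: [0.994, 0.11, -0.001, -0.001]
contact_force: [0.2, -0.4, -1.5]
opening: 0.263
```

```bash
python3 -c "
from h import *
to(.530,-.3134,.0328,12.7)
for t in tiles(r.snapshot('top'),False):print(t)"
```

```text
turn [-0.001  -0.0018  0.0005] shift [ 0.0004 -0.0013  0.0014] t 16.75 F [ 0.2 -0.4 -1.5] op 0.263
(array([821.1, 881.6]), array([71.7, 85. ]), 64.9, array([156.6, 166. ], dtype=float32))
(array([ 513.3, -245.2]), array([69.9, 92.1]), 12.3, array([103.1, 102.3], dtype=float32))
(array([ 387.9, -249.8]), array([42.1, 90.2]), 1.0, array([93.9, 91. ], dtype=float32))
(array([ 141.3, -891.6]), array([40.1, 86.5]), 87.2, array([177.2, 172.5], dtype=float32))
```

Call:
{"fn": "move_arm", "kwargs": {
  "targets": [
    [[0, 0, 0, 0, 0, 0.02, 0], [0, 0, 0, 0, 0, 0.03, 0], [0, 0, 0, 0, 0, 0.03, 0], [0, 0, -0.06, 0, 0.01, 0.02, 0], [0, 0, -0.14, -0.003, 0.022, 0, 0]]
  ]
}}

```text
clock: 17.3
tool_pos: [0.524, -0.2832, 0.1328]
eef_rot: [1.0, 0.005, -0.002, -0.001]
contact_force: [0.4, 0.9, -2.5]
opening: 0.269
```

Call:
{"fn": "move_arm", "kwargs": {
  "targets": [
    [[0, 0, -0.149, -0.004, 0.022, 0, 0], [0, 0, -0.149, -0.004, 0.022, 0, 0], [0, 0, -0.149, -0.004, 0.022, 0, 0], [0, 0, -0.149, -0.004, 0.022, 0, 0], [0, 0, -0.149, -0.004, 0.022, 0, 0]]
  ]
}}

```text
clock: 17.8
tool_pos: [0.5028, -0.1707, 0.1341]
eef_rot: [0.933, -0.361, -0.001, -0.001]
contact_force: [0.6, -0.1, -2.7]
opening: 0.265
```

Call:
{"fn": "move_arm", "kwargs": {
  "targets": [
    [[0, 0, -0.149, -0.004, 0.022, 0, 0], [0, 0, -0.149, -0.004, 0.022, 0, 0], [0, 0, -0.149, -0.004, 0.022, 0, 0], [0, 0, -0.149, -0.004, 0.022, 0, 0], [0, 0, -0.12, -0.004, 0.01, 0, 0]]
  ]
}}

```text
clock: 18.3
tool_pos: [0.4812, -0.0657, 0.1344]
eef_rot: [0.745, -0.667, -0.001, -0.002]
contact_force: [0.2, 0.5, -2.9]
opening: 0.266
```

```bash
python3 -c "
from h import *
to(.4847,-.0237,.0464,-90.8)"
```

```text
turn [-0.0044  0.0017 -0.1249] shift [ 0.0035  0.042  -0.088 ] t 18.3 F [ 0.2  0.5 -2.9] op 0.266
```

Call:
{"fn": "move_arm", "kwargs": {
  "targets": [
    [[-0.002, 0, -0.08, 0.002, 0.02, -0.015, 0], [-0.002, 0, -0.04, 0.001, 0.018, -0.02, 0], [0, 0, 0, 0, 0, -0.02, 0], [0, 0, 0, 0, 0, -0.01, 0], [0, 0, 0, 0, 0, 0, 0]]
  ]
}}

```text
clock: 18.8
tool_pos: [0.4844, -0.0221, 0.0683]
eef_rot: [-0.703, 0.711, -0.0, 0.002]
contact_force: [-0.5, 0.3, -2.0]
opening: 0.266
```

```bash
python3 -c "
from h import *
to(.4847,-.0237,.0464,-90.8)
held(.0314)"
```

```text
turn [-0.002   0.0034 -0.0034] shift [ 0.0003 -0.0016 -0.0219] t 18.8 F [-0.5  0.3 -2. ] op 0.266
tile press-frame centre [-76.1 -73.9] size [89.  67.2] yaw lines [0.01, 0.02] mid y at tile centre -73.9 board x -101.1
```

Call:
{"fn": "move_arm", "kwargs": {
  "targets": [
    [[-0.002, 0.004, 0, 0, -0.001, -0.01, 0], [0, 0, 0, 0, 0, -0.009, 0], [0, 0, 0, 0, 0, -0.005, 0], [0, 0, 0, 0, 0, 0, 0], [0, 0, 0, 0, 0, 0, 0]]
  ]
}}

```text
clock: 19.35
tool_pos: [0.4862, -0.0255, 0.0446]
eef_rot: [-0.702, 0.712, -0.002, 0.001]
contact_force: [0.1, -0.1, -1.9]
opening: 0.265
```

```bash
python3 -c "
from h import *
to(.5847,-.0251,.0434,-90.8)
held(.0314)"
```

```text
turn [0.0009 0.0036 0.0004] shift [ 0.0985  0.0004 -0.0012] t 19.35 F [ 0.1 -0.1 -1.9] op 0.265
tile press-frame centre [-74.2 -77.6] size [67.4 89.4] yaw lines [-0.16, -0.16] mid y at tile centre -77.5 board x -99.2
```

Call:
{"fn": "move_arm", "kwargs": {
  "targets": [
    [[0, 0.003, 0.002, 0, 0.0023, -0.0005, 0], [0, 0, 0, 0, 0, 0, 0], [0, 0, 0, 0, 0, 0, 0]]
  ]
}}

```text
clock: 19.7
tool_pos: [0.4866, -0.023, 0.0448]
eef_rot: [-0.703, 0.711, -0.001, 0.0]
contact_force: [0.9, -0.2, -1.3]
opening: 0.268
```

```bash
python3 -c "
from h import *
to(.5847,-.0251,.0434,-90.8)
held(.0314)"
```

```text
turn [ 0.001   0.0017 -0.0018] shift [ 0.0981 -0.0021 -0.0014] t 19.7 F [ 0.9 -0.2 -1.3] op 0.268
tile press-frame centre [-73.8 -75. ] size [67.4 89.4] yaw lines [-0.02, -0.09] mid y at tile centre -74.9 board x -98.8
```

Call:
{"fn": "move_arm", "kwargs": {
  "targets": [
    [[0, 0, 0, 0.01, 0, -0.001, 0], [0, 0, 0, 0.012, 0, 0, 0], [0, 0, 0, 0.012, 0, 0, 0], [0, 0, 0, 0.008, 0, 0, 0], [0, 0, 0, 0, 0, 0, 0]]
  ]
}}

```text
clock: 20.25
tool_pos: [0.5326, -0.0228, 0.0441]
eef_rot: [-0.703, 0.711, -0.001, 0.001]
contact_force: [-0.3, -0.4, -1.8]
opening: 0.263
```

```bash
python3 -c "
from h import *
to(.5847,-.0251,.0434,-90.8)
held(.0314)"
```

```text
turn [ 0.0009  0.0033 -0.0023] shift [ 0.0521 -0.0023 -0.0007] t 20.25 F [-0.3 -0.4 -1.8] op 0.263
tile press-frame centre [-27.8 -74. ] size [67.6 89.5] yaw lines [-0.1, 0.02] mid y at tile centre -74.0 board x -52.8
```

Call:
{"fn": "move_arm", "kwargs": {
  "targets": [
    [[0, 0.003, 0, 0.012, -0.0012, -0.0006, 0], [0, 0, 0, 0.012, 0, 0, 0], [0, 0, 0, 0.012, 0, 0, 0], [0, 0, 0, 0.008, 0, 0, 0], [0, 0, 0, 0.002, 0, 0, 0]]
  ]
}}

```text
clock: 20.8
tool_pos: [0.5732, -0.0241, 0.0431]
eef_rot: [-0.703, 0.711, 0.004, -0.004]
contact_force: [-1.5, 0.4, 0.1]
opening: 0.267
```

Call:
{"fn": "move_arm", "kwargs": {
  "targets": [
    [[0, 0, 0, 0.004, 0, 0, 0], [0, 0, 0, 0.003, 0, 0, 0], [0, 0, 0, 0.003, 0, 0, 0], [0, 0, 0, 0.003, 0, 0, 0]]
  ]
}}

```text
clock: 21.2
tool_pos: [0.5838, -0.0243, 0.0432]
eef_rot: [-0.703, 0.711, 0.005, -0.006]
contact_force: [-1.5, 0.1, 0.3]
opening: 0.267
```

```bash
python3 -c "
from h import *
to(.5847,-.0251,.0434,-90.8)"
```

```text
turn [ 0.0003 -0.0156 -0.0016] shift [ 0.0009 -0.0008  0.0002] t 21.2 F [-1.5  0.1  0.3] op 0.267
```

Call:
{"fn": "move_arm", "kwargs": {
  "targets": [
    [[0, -0.008, 0, 0.004, 0, 0, 0], [0, 0, 0, 0.004, 0, 0, 0], [0, 0, 0, 0.004, 0, 0, 0]]
  ]
}}

```text
clock: 21.5
tool_pos: [0.5852, -0.0242, 0.0431]
eef_rot: [-0.702, 0.712, 0.011, -0.01]
contact_force: [-9.1, 0.2, 8.8]
opening: 0.261
```

Call:
{"fn": "move_arm", "kwargs": {
  "targets": [
    [[0, 0, 0, 0.005, 0, 0, 0], [0, 0, 0, 0.005, 0, 0, 0]]
  ]
}}

```text
clock: 21.7
tool_pos: [0.5851, -0.0242, 0.0431]
eef_rot: [-0.702, 0.712, 0.018, -0.017]
contact_force: [-9.7, -0.4, 10.0]
opening: 0.267
```

Home against the stop. Release and retreat.

Call:
{"fn": "move_arm", "kwargs": {
  "targets": [
    [[0, -0.02, 0, 0, 0, 0, 0], [0, -0.01, 0, 0, 0, 0, 0], [0, 0, 0, 0, 0, 0, 0.45], [0, 0, 0, 0, 0, 0, 0.5], [0, 0, 0, 0, 0, 0, 0.5]]
  ]
}}

```text
clock: 22.2
tool_pos: [0.5869, -0.0242, 0.0432]
eef_rot: [-0.702, 0.712, 0.006, -0.005]
contact_force: [0.3, -0.4, -0.5]
opening: 0.492
```

Call:
{"fn": "move_arm", "kwargs": {
  "targets": [
    [[0, -0.015, 0, 0, 0, 0.015, 0.5], [0, 0, 0, 0, 0, 0.03, 0.5], [0, 0, 0, 0, 0, 0.04, 0.5], [0, 0, 0, 0, 0, 0.04, 0.5], [0, 0, 0, 0, 0, 0.03, 0.5]]
  ]
}}

```text
clock: 22.7
tool_pos: [0.5842, -0.0242, 0.2027]
eef_rot: [-0.702, 0.712, 0.002, -0.001]
contact_force: [0.7, 0.6, -0.2]
opening: 0.499
```

Call:
{"fn": "move_arm", "kwargs": {
  "targets": [
    [[0, 0, 0, -0.02, 0, 0.02, 0.6], [0, 0, 0, -0.02, 0, 0.01, 0.6], [0, 0, 0, 0, 0, 0, 0.6], [0, 0, 0, 0, 0, 0, 0.6]]
  ]
}}

```text
clock: 23.1
tool_pos: [0.5477, -0.0246, 0.2433]
eef_rot: [-0.702, 0.712, -0.005, 0.007]
contact_force: [0.0, 0.0, -0.8]
opening: 0.602
```

```bash
python3 -c "
from h import *
to(.3917,-.3196,.0328,2)
dots()
for n in('top','wrist'):
  for t in tiles(r.snapshot(n),n=='wrist'):print(n,t)"
```

```text
turn [-0.0149  0.0101  1.6201] shift [-0.156  -0.295  -0.2105] t 23.1 F [ 0.   0.  -0.8] op 0.602
wrist dot [ 67.9 103.1] world [700.1 151.4] px [176.  58.] 42
wrist dot [21.4 41. ] world [652.7  90. ] px [222.  89.] 19
wrist dot [ 12.3 103.4] world [644.5 152.5] px [177. 100.] 115
wrist dot [ -5.5 -74.8] world [624.2 -25.4] px [317. 108.] 95
wrist dot [-5.3 10.6] world [625.6  60. ] px [247. 109.] 82
top dot [-7.3 54. ] world [624.2 103.4] px [272. 147.] 215Traceback (most recent call last):
  File "<string>", line 6, in <module>
    for t in tiles(r.snapshot(n),n=='wrist'):print(n,t)
             ~~~~~^^^^^^^^^^^^^^^^^^^^^^^^^^
  File "h.py", line 37, in tiles
    f=cv2.fitLine(q[k].astype(np.float32),cv2.DIST_HUBER,0,.01,.01)[:,0]; a.append(np.degrees(np.arctan2(f[1],f[0]))%180)
      ~~~~~~~~~~~^^^^^^^^^^^^^^^^^^^^^^^^^^^^^^^^^^^^^^^^^^^^^^^^^^
cv2.error: OpenCV(4.12.0) /io/opencv/modules/imgproc/src/linefit.cpp:50: error: (-215:Assertion failed) count > 0 in function 'fitLine2D_wods'
```

```bash
sed -i 's/        if 80<s\[1\]<100 and 30<s\[0\]<80:/        if 84<s[1]<97 and 30<s[0]<75 and abs(b[0][0])<800 and abs(b[0][1])<400:/' h.py; python3 -c "
from h import *
for t in tiles(r.snapshot('top'),False):print(t)"
```

```text
(array([ 387.9, -249.8]), array([42.1, 90.2]), 1.0, array([92.1, 91. ], dtype=float32))
```

Call:
{"fn": "move_arm", "kwargs": {
  "targets": [
    [[0, 0, 0.1, -0.006, -0.015, 0, 0.8], [0, 0, 0.149, -0.013, -0.025, 0, 0.8], [0, 0, 0.149, -0.013, -0.025, 0, 0.8], [0, 0, 0.149, -0.013, -0.025, 0, 0.8], [0, 0, 0.149, -0.013, -0.025, -0.01, 0.8]]
  ]
}}

```text
clock: 23.8
tool_pos: [0.492, -0.1373, 0.2279]
eef_rot: [0.905, -0.425, 0.001, -0.007]
contact_force: [0.1, -0.8, 0.1]
opening: 0.8
```

Call:
{"fn": "move_arm", "kwargs": {
  "targets": [
    [[0, 0, 0.149, -0.013, -0.025, -0.01, 0.8], [0, 0, 0.149, -0.013, -0.025, -0.01, 0.8], [0, 0, 0.149, -0.013, -0.025, -0.015, 0.8], [0, 0, 0.149, -0.013, -0.025, -0.015, 0.8], [0, 0, 0.149, -0.013, -0.025, -0.015, 0.8]]
  ]
}}

```text
clock: 24.3
tool_pos: [0.4265, -0.2677, 0.1578]
eef_rot: [0.998, -0.065, -0.002, -0.008]
contact_force: [0.5, -0.5, 0.6]
opening: 0.805
```

Call:
{"fn": "move_arm", "kwargs": {
  "targets": [
    [[0, 0, 0.1, -0.008, -0.015, -0.015, 0.8], [0, 0, 0.03, 0, 0, -0.01, 0.8], [0, 0, 0, 0, 0, 0, 0.8]]
  ]
}}

```text
clock: 24.6
tool_pos: [0.4148, -0.2871, 0.1276]
eef_rot: [1.0, -0.001, -0.005, -0.009]
contact_force: [0.7, 0.4, 0.1]
opening: 0.799
```

```bash
python3 -c "
from h import *
to(.3918,-.3196,.0328,2)
for n in('top','wrist'):
  for t in tiles(r.snapshot(n),n=='wrist'):print(n,t)"
```

```text
turn [-0.0175 -0.0108  0.0374] shift [-0.023  -0.0325 -0.0948] t 24.6 F [0.7 0.4 0.1] op 0.799
top (array([ 387.9, -249.8]), array([42.1, 90.2]), 1.0, array([92.4, 91. ], dtype=float32))
wrist (array([ 390.1, -249.5]), array([40.5, 90.1]), 2.0, array([91.9, 92.1], dtype=float32))
```

Call:
{"fn": "move_arm", "kwargs": {
  "targets": [
    [[-0.009, -0.005, 0.02, -0.012, -0.016, -0.01, 0.8], [-0.008, -0.005, 0.017, -0.011, -0.016, -0.015, 0.8], [0, 0, 0, 0, 0, -0.02, 0.8], [0, 0, 0, 0, 0, -0.012, 0.8], [0, 0, 0, 0, 0, 0, 0.8]]
  ]
}}

```text
clock: 25.2
tool_pos: [0.4014, -0.3152, 0.0749]
eef_rot: [1.0, 0.021, 0.006, 0.003]
contact_force: [-0.3, 0.2, 0.5]
opening: 0.799
```

```bash
python3 -c "
from h import *
to(.3918,-.3196,.0328,2)"
```

```text
turn [ 0.005   0.0131 -0.0076] shift [-0.0096 -0.0044 -0.0421] t 25.2 F [-0.3  0.2  0.5] op 0.799
```

Call:
{"fn": "move_arm", "kwargs": {
  "targets": [
    [[0.005, 0.013, -0.007, -0.01, -0.0045, 0, 0.8], [0, 0, 0, 0, 0, -0.01, 0.8], [0, 0, 0, 0, 0, -0.015, 0.8], [0, 0, 0, 0, 0, -0.01, 0.8], [0, 0, 0, 0, 0, 0, 0.8]]
  ]
}}

```text
clock: 25.7
tool_pos: [0.3949, -0.3194, 0.0414]
eef_rot: [1.0, 0.018, 0.003, 0.001]
contact_force: [0.5, 1.4, -0.5]
opening: 0.796
```

```bash
python3 -c "
from h import *
to(.3918,-.3196,.0328,2)"
```

```text
turn [ 0.0027  0.0058 -0.0019] shift [-0.0031 -0.0002 -0.0086] t 25.7 F [ 0.5  1.4 -0.5] op 0.796
```

Call:
{"fn": "move_arm", "kwargs": {
  "targets": [
    [[0.003, 0.006, -0.002, -0.003, 0, -0.006, 0.7], [0, 0, 0, 0, 0, -0.003, 0.5], [0, 0, 0, 0, 0, 0, 0.3], [0, 0, 0, 0, 0, 0, 0], [0, 0, 0, 0, 0, 0, 0]]
  ]
}}

```text
clock: 26.2
tool_pos: [0.3923, -0.3196, 0.0325]
eef_rot: [1.0, 0.017, 0.0, 0.0]
contact_force: [1.0, -0.1, -0.2]
opening: 0.369
```

Call:
{"fn": "move_arm", "kwargs": {
  "targets": [
    [[0, 0, 0, 0, 0, 0, 0], [0, 0, 0, 0, 0, 0, 0], [0, 0, 0, 0, 0, 0, 0], [0, 0, 0, 0, 0, 0, 0]]
  ]
}}

```text
clock: 26.6
tool_pos: [0.3923, -0.3197, 0.0328]
eef_rot: [1.0, 0.017, 0.0, 0.0]
contact_force: [0.2, 0.0, -0.4]
opening: 0.26
```

```bash
python3 -c "
from h import *
to(.3918,-.3196,.0328,2)
for n in('top','wrist'):
  for t in tiles(r.snapshot(n),n=='wrist'):print(n,t)"
```

```text
turn [0.0002 0.0009 0.0006] shift [-0.0005  0.0001 -0.    ] t 26.6 F [ 0.2  0.  -0.4] op 0.26
top (array([ 387.9, -249.8]), array([42.1, 90.2]), 1.0, array([91., 91.], dtype=float32))
wrist (array([ 390.3, -249.7]), array([40. , 89.4]), 2.1, array([92., 92.], dtype=float32))
```

Call:
{"fn": "move_arm", "kwargs": {
  "targets": [
    [[0, 0, 0, 0, 0, 0.02, 0], [0, 0, 0, 0, 0, 0.03, 0], [0, 0, 0, 0, 0, 0.03, 0], [0, 0, -0.06, 0.002, 0.015, 0.02, 0], [0, 0, -0.12, 0.006, 0.03, 0, 0]]
  ]
}}

```text
clock: 27.2
tool_pos: [0.3979, -0.2775, 0.1349]
eef_rot: [0.997, -0.079, -0.001, -0.0]
contact_force: [0.8, 0.4, -1.5]
opening: 0.263
```

Call:
{"fn": "move_arm", "kwargs": {
  "targets": [
    [[0, 0, -0.13, 0.007, 0.033, 0, 0], [0, 0, -0.13, 0.007, 0.033, 0, 0], [0, 0, -0.13, 0.007, 0.033, 0, 0], [0, 0, -0.13, 0.007, 0.033, 0, 0], [0, 0, -0.13, 0.007, 0.033, 0, 0]]
  ]
}}

```text
clock: 27.7
tool_pos: [0.4331, -0.1088, 0.1362]
eef_rot: [0.913, -0.409, 0.001, 0.001]
contact_force: [0.6, 0.2, -1.8]
opening: 0.261
```

Call:
{"fn": "move_arm", "kwargs": {
  "targets": [
    [[0, 0, -0.13, 0.007, 0.033, 0, 0], [0, 0, -0.13, 0.007, 0.033, 0, 0], [0, 0, -0.13, 0.007, 0.033, 0, 0], [0, 0, -0.13, 0.007, 0.033, 0, 0], [0, 0, -0.13, 0.007, 0.03, 0, 0]]
  ]
}}

```text
clock: 28.2
tool_pos: [0.4679, 0.0614, 0.136]
eef_rot: [0.725, -0.688, -0.0, 0.001]
contact_force: [0.1, 0.6, -1.9]
opening: 0.268
```

```bash
python3 -c "
from h import *
to(.4868,.1323,.0478,-90.8)"
```

```text
turn [ 0.0011 -0.0017 -0.0659] shift [ 0.0189  0.0709 -0.0882] t 28.2 F [ 0.1  0.6 -1.9] op 0.268
```

Call:
{"fn": "move_arm", "kwargs": {
  "targets": [
    [[0, 0, -0.04, 0.008, 0.03, 0, 0], [0, 0, -0.02, 0.007, 0.025, -0.015, 0], [0, 0, 0, 0.003, 0.012, -0.02, 0], [0, 0, 0, 0, 0, -0.02, 0], [0, 0, 0, 0, 0, 0, 0]]
  ]
}}

```text
clock: 28.7
tool_pos: [0.4862, 0.1406, 0.079]
eef_rot: [-0.707, 0.707, 0.001, 0.001]
contact_force: [-0.4, -0.4, -1.1]
opening: 0.265
```

```bash
python3 -c "
from h import *
to(.4868,.1323,.0450,-90.8)
held(.0328)"
```

```text
turn [-0.0037 -0.0005 -0.0135] shift [ 0.0006 -0.0083 -0.034 ] t 28.7 F [-0.4 -0.4 -1.1] op 0.265
tile press-frame centre [-75.   90.1] size [87.8 39.6] yaw lines [1.17, 0.95] mid y at tile centre 90.2 board x -100.0
```

Call:
{"fn": "move_arm", "kwargs": {
  "targets": [
    [[-0.004, -0.001, -0.016, 0, -0.008, -0.01, 0], [0, 0, 0, 0, 0, -0.013, 0], [0, 0, 0, 0, 0, -0.007, 0], [0, 0, 0, 0, 0, 0, 0], [0, 0, 0, 0, 0, 0, 0]]
  ]
}}

```text
clock: 29.25
tool_pos: [0.4885, 0.1282, 0.0514]
eef_rot: [-0.698, 0.716, -0.003, 0.002]
contact_force: [0.0, 0.2, -2.4]
opening: 0.265
```

```bash
python3 -c "
from h import *
to(.5868,.1309,.0450,-90.8)
held(.0328)"
```

```text
turn [0.0013 0.0065 0.0106] shift [ 0.0983  0.0027 -0.0064] t 29.25 F [ 0.   0.2 -2.4] op 0.265
tile press-frame centre [-72.4  76. ] size [39.7 88.5] yaw lines [-0.24, -0.32] mid y at tile centre 76.1 board x -97.4
```

Call:
{"fn": "move_arm", "kwargs": {
  "targets": [
    [[0.001, 0.006, 0.005, 0, 0.0047, -0.0045, 0], [0, 0, 0, 0, 0, -0.0015, 0], [0, 0, 0, 0, 0, 0, 0], [0, 0, 0, 0, 0, 0, 0]]
  ]
}}

```text
clock: 29.7
tool_pos: [0.4894, 0.1337, 0.046]
eef_rot: [-0.7, 0.714, -0.001, 0.001]
contact_force: [-0.6, -0.1, -1.9]
opening: 0.262
```

```bash
python3 -c "
from h import *
to(.5868,.1309,.0450,-90.8)
held(.0328)"
```

```text
turn [-0.0003  0.0024  0.0048] shift [ 0.0974 -0.0028 -0.001 ] t 29.7 F [-0.6 -0.1 -1.9] op 0.262
tile press-frame centre [-71.4  81.8] size [39.9 88.7] yaw lines [-0.13, -0.04] mid y at tile centre 81.9 board x -96.4
```

Call:
{"fn": "move_arm", "kwargs": {
  "targets": [
    [[0, 0.002, 0.002, 0.01, -0.0008, -0.0012, 0], [0, 0, 0, 0.011, 0, 0, 0], [0, 0, 0, 0.011, 0, 0, 0], [0, 0, 0, 0.008, 0, 0, 0], [0, 0, 0, 0, 0, 0, 0]]
  ]
}}

```text
clock: 30.25
tool_pos: [0.5344, 0.1325, 0.0452]
eef_rot: [-0.701, 0.713, -0.001, 0.001]
contact_force: [-0.6, -0.1, -1.6]
opening: 0.259
```

```bash
python3 -c "
from h import *
to(.5868,.1309,.0450,-90.8)
held(.0328)"
```

```text
turn [-0.      0.0027  0.0028] shift [ 0.0524 -0.0016 -0.0002] t 30.25 F [-0.6 -0.1 -1.6] op 0.259
tile press-frame centre [-26.4  81.4] size [40. 89.] yaw lines [-0.05, -0.05] mid y at tile centre 81.5 board x -51.4
```

Call:
{"fn": "move_arm", "kwargs": {
  "targets": [
    [[0, 0.002, 0.001, 0.012, -0.0008, -0.0004, 0], [0, 0, 0, 0.012, 0, 0, 0], [0, 0, 0, 0.012, 0, 0, 0], [0, 0, 0, 0.008, 0, 0, 0], [0, 0, 0, 0.002, 0, 0, 0]]
  ]
}}

```text
clock: 30.8
tool_pos: [0.5752, 0.1317, 0.0447]
eef_rot: [-0.702, 0.712, 0.004, -0.004]
contact_force: [-0.9, 0.2, 0.2]
opening: 0.266
```

Call:
{"fn": "move_arm", "kwargs": {
  "targets": [
    [[0, 0, 0, 0.003, 0, 0, 0], [0, 0, 0, 0.003, 0, 0, 0], [0, 0, 0, 0.003, 0, 0, 0], [0, 0, 0, 0.003, 0, 0, 0]]
  ]
}}

```text
clock: 31.2
tool_pos: [0.5849, 0.1318, 0.0447]
eef_rot: [-0.702, 0.712, 0.006, -0.005]
contact_force: [0.4, 0.3, 1.5]
opening: 0.263
```

Call:
{"fn": "move_arm", "kwargs": {
  "targets": [
    [[0, -0.006, 0, 0.004, 0, 0, 0], [0, 0, 0, 0.004, 0, 0, 0], [0, 0, 0, 0.004, 0, 0, 0]]
  ]
}}

```text
clock: 31.5
tool_pos: [0.5862, 0.1318, 0.0447]
eef_rot: [-0.702, 0.712, 0.012, -0.011]
contact_force: [-8.7, -0.2, 9.0]
opening: 0.263
```

Call:
{"fn": "move_arm", "kwargs": {
  "targets": [
    [[0, 0, 0, 0.005, 0, 0, 0], [0, 0, 0, 0.005, 0, 0, 0]]
  ]
}}

```text
clock: 31.7
tool_pos: [0.586, 0.1319, 0.0446]
eef_rot: [-0.702, 0.712, 0.02, -0.019]
contact_force: [-10.1, -0.4, 9.4]
opening: 0.268
```

Call:
{"fn": "move_arm", "kwargs": {
  "targets": [
    [[0, -0.02, 0, 0, 0, 0, 0], [0, -0.01, 0, 0, 0, 0, 0], [0, 0, 0, 0, 0, 0, 0.45], [0, 0, 0, 0, 0, 0, 0.5], [0, 0, 0, 0, 0, 0, 0.5]]
  ]
}}

```text
clock: 32.2
tool_pos: [0.5876, 0.132, 0.0448]
eef_rot: [-0.702, 0.712, 0.008, -0.007]
contact_force: [-0.2, 0.1, -0.1]
opening: 0.494
```

Call:
{"fn": "move_arm", "kwargs": {
  "targets": [
    [[0, -0.015, 0, 0, 0, 0.015, 0.5], [0, 0, 0, 0, 0, 0.03, 0.5], [0, 0, 0, 0, 0, 0.04, 0.5], [0, 0, 0, 0, 0, 0.04, 0.5], [0, 0, 0, 0, 0, 0.03, 0.5]]
  ]
}}

```text
clock: 32.7
tool_pos: [0.585, 0.131, 0.2042]
eef_rot: [-0.702, 0.712, 0.003, -0.003]
contact_force: [0.5, 0.2, 0.2]
opening: 0.5
```

Call:
{"fn": "move_arm", "kwargs": {
  "targets": [
    [[0, 0, 0, -0.03, 0, 0.02, 0.6], [0, 0, 0, -0.03, 0.01, 0.01, 0.6], [0, 0, 0, -0.02, 0.01, 0, 0.6], [0, 0, 0, 0, 0, 0, 0.6], [0, 0, 0, 0, 0, 0, 0.6]]
  ]
}}

```text
clock: 33.2
tool_pos: [0.5077, 0.1506, 0.2462]
eef_rot: [-0.701, 0.713, -0.002, 0.007]
contact_force: [0.6, -0.6, -0.5]
opening: 0.602
```

```bash
python3 -c "
from h import *
to(.46,.38,.2,-65)
dots()
p=r.snapshot('wrist'); cv2.imwrite('pics/w5.png',p['frame'][:,:,::-1])
import pickle; pickle.dump(p,open('w5.pkl','wb'))
"
```

```text
turn [-0.0094  0.0114  0.4538] shift [-0.0477  0.2294 -0.0462] t 33.2 F [ 0.6 -0.6 -0.5] op 0.602
wrist dot [-5.2 81.4] world [626.7 130.8] px [333.  72.] 89
wrist dot [-5.2 10.6] world [625.6  60. ] px [392.  74.] 86
wrist dot [ -5.6 -74.6] world [624.1 -25.2] px [456.  80.] 72
```

View pics/w5.png

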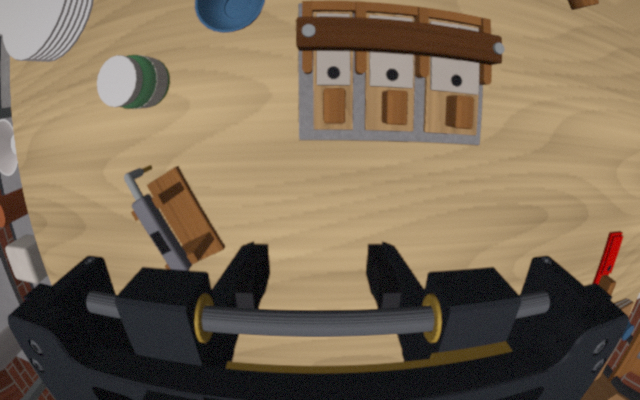

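All three dots are at x = -5.2 to -5.6 mm in the press frame, with y at 81.4, 10.6 and -74.6, so every board is home. The probe is at about (155,215) px and I'll look closer.

Call:
{"fn": "move_arm", "kwargs": {
  "targets": [
    [[0, 0, 0.08, -0.012, 0.03, 0, 0.6], [0, 0, 0.12, -0.016, 0.04, 0, 0.6], [0, 0, 0.12, -0.016, 0.04, 0, 0.6], [0, 0, 0.09, -0.016, 0.04, 0, 0.6], [0, 0, 0.03, -0.01, 0.02, 0, 0.6]]
  ]
}}

```text
clock: 33.85
tool_pos: [0.443, 0.3181, 0.2442]
eef_rot: [0.839, -0.544, 0.005, -0.007]
contact_force: [0.1, -0.5, 0.1]
opening: 0.6
```

Call:
{"fn": "move_arm", "kwargs": {
  "targets": [
    [[0, 0, 0, 0, 0, 0, 0.6], [0, 0, 0, 0, 0, 0, 0.6]]
  ]
}}

```text
clock: 34.05
tool_pos: [0.4428, 0.3207, 0.2431]
eef_rot: [0.841, -0.542, 0.004, -0.007]
contact_force: [-1.0, -0.2, 0.4]
opening: 0.603
```

```bash
python3 -c "
from h import *
to(.44,.349,.2,-65.4)
p=r.snapshot('wrist'); cv2.imwrite('pics/w6.png',p['frame'][:,:,::-1])
import pickle; pickle.dump(p,open('w6.pkl','wb'))
pickle.dump(r.snapshot('top'),open('t6.pkl','wb')); pickle.dump(r.snapshot('side'),open('s6.pkl','wb'))
"
```

```text
turn [-0.0068  0.0147  0.0033] shift [-0.0028  0.0283 -0.0431] t 34.05 F [-1.  -0.2  0.4] op 0.603
```

View pics/w6.png

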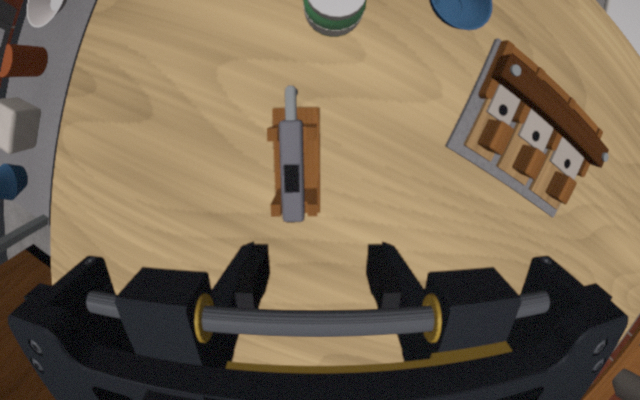

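The probe handle runs from (291,122) to (293,220) with its neck up to (290,90), lying square in the cradle. I'll fit its pose by silhouette.

```bash
cat > fitp.py <<'E'
from h import *
import pickle
from scipy.optimize import minimize
def proj(p,X,fish):
    K,T=p["K"],p["T"]; c=(X-T[:3,3])@T[:3,:3]*[1,-1,-1]
    if fish:
        n=np.linalg.norm(c[:,:2],axis=1); a=c[:,:2]/n[:,None]*np.arctan2(n,c[:,2])[:,None]
    else: a=c[:,:2]/c[:,2:]
    return a*[K[0,0],K[1,1]]+[K[0,2],K[1,2]]
def box(x0,x1,y,z0,z1): return np.array([[x,s*y,z] for x in(x0,x1) for s in(-1,1) for z in(z0,z1)])/1000.
parts=[box(-55,55,12,-11,11),box(55,91,6,-6,6),box(79,91,6,-45,6)]
S=8
def sil(p,v,fish,win):
    x,y,t=v; A=R.from_euler("z",t).as_matrix(); r0,c0,h,w=win; m=np.zeros((h*S//2,w*S//2),np.uint8)
    for b in parts:
        uv=(proj(p,b@A.T+[x,y,.081],fish)-[c0,r0]+.5)*(S/2)-.5
        cv2.fillConvexPoly(m,cv2.convexHull(uv.round().astype(np.int32)),1)
    return cv2.blur(m.astype(np.float32),(S//2,S//2))
def obs(p,fish,win):
    r0,c0,h,w=win; H=seg(p["frame"])[r0:r0+h,c0:c0+w]
    m=((H[:,:,1]<70)).astype(np.uint8); m=cv2.morphologyEx(m,cv2.MORPH_CLOSE,np.ones((3,3)))
    n,l,st,_=cv2.connectedComponentsWithStats(m); i=1+np.argmax(st[1:,4]); m=(l==i).astype(np.uint8)
    c=cv2.findContours(m,cv2.RETR_EXTERNAL,cv2.CHAIN_APPROX_NONE)[0]; m=cv2.drawContours(m*0,c,-1,1,-1)
    print(m.sum()); return cv2.resize(m.astype(np.float32),None,fx=S/2,fy=S/2,interpolation=cv2.INTER_LINEAR)
for nm,f,win in(("w6.pkl",True,(70,255,165,80)),("t6.pkl",False,(170,155,70,45))):
    p=pickle.load(open(nm,"rb")); o=obs(p,f,win)
    g=lambda v:float(np.abs(sil(p,[v[0]/1000,v[1]/1000,v[2]/100],f,win)-o).mean())
    b=min((minimize(g,[440+a,349+c,43],method="Nelder-Mead",options=dict(initial_simplex=[[440+a,349+c,43],[446+a,349+c,43],[440+a,355+c,43],[440+a,349+c,49]])) for a,c in((0,0),(5,5),(-5,3))),key=lambda q:q.fun)
    print(nm,b.x.round(1),"yaw",np.degrees(b.x[2]/100).round(1),b.fun, "obs area",o.mean())
E
python3 fitp.py
```

```text
2717
w6.pkl [441.1 349.7  43.1] yaw 24.7 0.02125532738864422 obs area 0.20583333
1406
t6.pkl [441.  347.7  35.5] yaw 20.3 0.2946149408817291 obs area 0.4463492
```

Call:
{"fn": "move_arm", "kwargs": {
  "targets": [
    [[-0.007, 0.015, 0.003, -0.001, 0.014, -0.03, 0.6], [0, 0, 0, -0.001, 0.014, -0.03, 0.6], [0, 0, 0, 0, 0, -0.03, 0.6], [0, 0, 0, 0, 0, -0.015, 0.6], [0, 0, 0, 0, 0, 0, 0.6]]
  ]
}}

```text
clock: 34.7
tool_pos: [0.4482, 0.3406, 0.1368]
eef_rot: [0.836, -0.548, 0.003, -0.001]
contact_force: [0.0, 0.6, 0.1]
opening: 0.603
```

```bash
python3 -c "
from h import *
to(.4411,.3497,.073,-65.3)"
```

```text
turn [0.001  0.0065 0.0208] shift [-0.0071  0.0091 -0.0638] t 34.7 F [0.  0.6 0.1] op 0.603
```

Call:
{"fn": "move_arm", "kwargs": {
  "targets": [
    [[0.001, 0.006, 0.02, -0.007, 0.009, 0, 0.6], [0, 0, 0, 0, 0, 0, 0.6], [0, 0, 0, 0, 0, -0.015, 0.6], [0, 0, 0, 0, 0, -0.012, 0.6], [0, 0, 0, 0, 0, 0, 0.6]]
  ]
}}

```text
clock: 35.2
tool_pos: [0.4448, 0.3497, 0.1135]
eef_rot: [0.841, -0.541, 0.002, -0.004]
contact_force: [-1.1, -0.8, 0.1]
opening: 0.602
```

```bash
python3 -c "
from h import *
to(.4411,.3497,.073,-65.3)"
```

```text
turn [-0.0039  0.0069  0.0034] shift [-0.0037 -0.     -0.0405] t 35.2 F [-1.1 -0.8  0.1] op 0.602
```

Call:
{"fn": "move_arm", "kwargs": {
  "targets": [
    [[-0.004, 0.007, 0.003, -0.004, 0, -0.01, 0.6], [0, 0, 0, 0, 0, -0.015, 0.6], [0, 0, 0, 0, 0, -0.01, 0.6], [0, 0, 0, 0, 0, -0.003, 0.6], [0, 0, 0, 0, 0, 0, 0.6]]
  ]
}}

```text
clock: 35.7
tool_pos: [0.4412, 0.3505, 0.075]
eef_rot: [0.842, -0.539, 0.0, -0.001]
contact_force: [0.8, -0.4, -0.5]
opening: 0.6
```

```bash
python3 -c "
from h import *
to(.4411,.3497,.073,-65.3)"
```

```text
turn [-0.0014  0.0013 -0.0001] shift [-0.0001 -0.0008 -0.002 ] t 35.7 F [ 0.8 -0.4 -0.5] op 0.6
```

Aligned. Close on the handle and lift.

Call:
{"fn": "move_arm", "kwargs": {
  "targets": [
    [[-0.001, 0.001, 0, 0, -0.0008, -0.002, 0.6], [0, 0, 0, 0, 0, 0, 0.45], [0, 0, 0, 0, 0, 0, 0.35], [0, 0, 0, 0, 0, 0, 0], [0, 0, 0, 0, 0, 0, 0]]
  ],
  "force": 30
}}

```text
clock: 36.2
tool_pos: [0.442, 0.3501, 0.0742]
eef_rot: [0.842, -0.539, 0.0, -0.001]
contact_force: [0.2, -0.5, -1.0]
opening: 0.268
```

Call:
{"fn": "move_arm", "kwargs": {
  "targets": [
    [[0, 0, 0, 0, 0, 0, 0], [0, 0, 0, 0, 0, 0, 0], [0, 0, 0, 0, 0, 0, 0]]
  ]
}}

```text
clock: 36.5
tool_pos: [0.4419, 0.3501, 0.0742]
eef_rot: [0.842, -0.539, 0.0, -0.001]
contact_force: [0.1, -0.6, -0.4]
opening: 0.266
```

```bash
python3 -c "
from h import *
print(r.get_state()['tool_pos'],yaw()[0],r.get_state()['eef_rot'])
to(.4411,.3497,.073,-65.3)"
```

```text
[0.44191748 0.35006579 0.07420702] -65.29656216337374 [ 8.41997187e-01 -5.39480413e-01  3.74105248e-04 -1.21665981e-03]
turn [-0.0016  0.0019 -0.0001] shift [-0.0008 -0.0004 -0.0012] t 36.5 F [ 0.1 -0.6 -0.4] op 0.266
```

Call:
{"fn": "move_arm", "kwargs": {
  "targets": [
    [[0, 0, 0, 0, 0, 0.012, 0], [0, 0, 0, 0, 0, 0.02, 0], [0, 0, 0, 0, 0, 0.025, 0], [0, 0, 0, 0, 0, 0.015, 0], [0, 0, 0, 0, 0, 0, 0]]
  ]
}}

```text
clock: 37.0
tool_pos: [0.4411, 0.3493, 0.1507]
eef_rot: [0.842, -0.54, 0.0, -0.0]
contact_force: [-0.2, -0.5, -1.3]
opening: 0.264
```

Call:
{"fn": "move_arm", "kwargs": {
  "targets": [
    [[0, 0, -0.04, 0.006, -0.015, 0.005, 0], [0, 0, -0.06, 0.012, -0.026, 0, 0], [0, 0, -0.06, 0.012, -0.026, 0, 0], [0, 0, -0.06, 0.012, -0.026, 0, 0], [0, 0, -0.06, 0.012, -0.026, 0, 0]]
  ]
}}

```text
clock: 37.5
tool_pos: [0.4938, 0.2262, 0.155]
eef_rot: [0.755, -0.656, -0.001, 0.0]
contact_force: [-0.8, 0.4, -0.6]
opening: 0.266
```

Call:
{"fn": "move_arm", "kwargs": {
  "targets": [
    [[0, 0, -0.06, 0.012, -0.026, 0, 0], [0, 0, -0.05, 0.012, -0.026, 0, 0], [0, 0, -0.03, 0.008, -0.018, 0, 0], [0, 0, 0, 0.002, -0.005, 0, 0], [0, 0, 0, 0, 0, 0, 0]]
  ]
}}

```text
clock: 38.0
tool_pos: [0.5287, 0.1347, 0.1533]
eef_rot: [-0.697, 0.717, -0.0, -0.005]
contact_force: [-0.3, 0.3, -0.4]
opening: 0.259
```

```bash
python3 -c "
from h import *
to(.5426,.1319,.0952,-90.8)
dots()
p=r.snapshot('wrist'); cv2.imwrite('pics/w7.png',p['frame'][:,:,::-1])
"
```

```text
turn [ 0.0069 -0.0064  0.014 ] shift [ 0.0139 -0.0028 -0.0581] t 38.0 F [-0.3  0.3 -0.4] op 0.259
wrist dot [-3.5 81.4] world [628.3 130.8] px [317.  81.] 140
wrist dot [-5.2 10.7] world [625.7  60.1] px [395.  84.] 169
wrist dot [ -5.3 -74.5] world [624.4 -25.1] px [478.  91.] 127
wrist dot [-75.3  96. ] world [556.7 146.3] px [303. 159.] 10
wrist dot [-76.4  67.5] world [555.2 117.8] px [334. 160.] 36
```

View pics/w7.png

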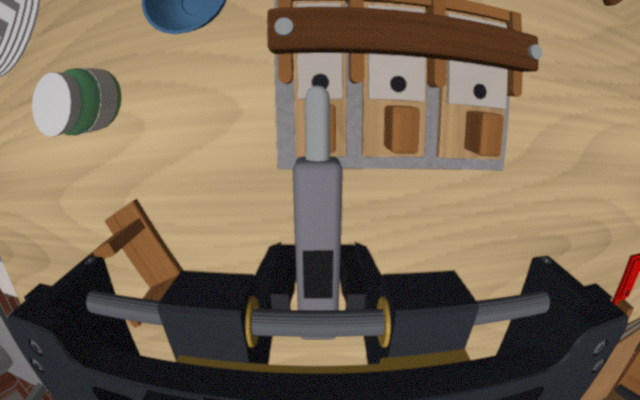

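The held probe points straight into the press, with its neck end at (317,90) just in front of the narrow dot at (320,80).

Call:
{"fn": "move_arm", "kwargs": {
  "targets": [
    [[0.007, -0.006, 0.014, 0.014, -0.003, -0.01, 0], [0, 0, 0, 0, 0, -0.02, 0], [0, 0, 0, 0, 0, -0.015, 0], [0, 0, 0, 0, 0, -0.005, 0], [0, 0, 0, 0, 0, 0, 0]]
  ]
}}

```text
clock: 38.65
tool_pos: [0.5449, 0.1402, 0.0998]
eef_rot: [0.708, -0.706, -0.001, -0.003]
contact_force: [-0.2, 0.7, -0.9]
opening: 0.268
```

```bash
python3 -c "
from h import *
to(.5426,.1319,.0952,-90.8)
p=r.snapshot('wrist'); s=r.get_state()['tool_pos']
for px in([[317,95]],): print('tool',s)
cv2.imwrite('pics/w8.png',p['frame'][:,:,::-1])
import pickle;pickle.dump(p,open('w8.pkl','wb'))
"
```

```text
turn [-0.0065  0.0026 -0.0168] shift [-0.0023 -0.0083 -0.0046] t 38.65 F [-0.2  0.7 -0.9] op 0.268
tool [0.5451294  0.14025421 0.1002099 ]
```

Call:
{"fn": "move_arm", "kwargs": {
  "targets": [
    [[-0.006, 0.003, -0.014, -0.002, -0.007, -0.002, 0], [0, 0, 0, 0, 0, 0, 0], [0, 0, 0, 0, 0, 0, 0]]
  ]
}}

```text
clock: 39.0
tool_pos: [0.5441, 0.133, 0.0993]
eef_rot: [-0.703, 0.711, -0.001, 0.001]
contact_force: [-0.1, 0.3, -1.2]
opening: 0.264
```

```bash
python3 -c "
from h import *
to(.5426,.1319,.0872,-90.8)"
```

```text
turn [-0.0007  0.0026 -0.0023] shift [-0.0015 -0.0011 -0.0121] t 39.0 F [-0.1  0.3 -1.2] op 0.264
```

Call:
{"fn": "move_arm", "kwargs": {
  "targets": [
    [[-0.001, 0.003, -0.002, -0.0015, -0.001, -0.007, 0], [0, 0, 0, 0, 0, -0.005, 0], [0, 0, 0, 0, 0, 0, 0], [0, 0, 0, 0, 0, 0, 0]]
  ]
}}

```text
clock: 39.4
tool_pos: [0.5429, 0.132, 0.0869]
eef_rot: [-0.702, 0.712, -0.0, 0.0]
contact_force: [0.7, 0.0, -1.0]
opening: 0.264
```

```bash
python3 -c "
from h import *
to(.5426,.1319,.0792,-90.8)
p=r.snapshot('wrist')
cv2.imwrite('pics/w9.png',cv2.resize(p['frame'][40:240,220:420,::-1],(600,600),interpolation=cv2.INTER_CUBIC))
p=r.snapshot('side')
cv2.imwrite('pics/s9.png',cv2.resize(p['frame'][150:260,200:340,::-1],None,fx=5,fy=5,interpolation=cv2.INTER_CUBIC))
"
```

```text
turn [ 0.      0.0006 -0.0003] shift [-0.0003 -0.0001 -0.0077] t 39.4 F [ 0.7  0.  -1. ] op 0.264
```

View pics/s9.png

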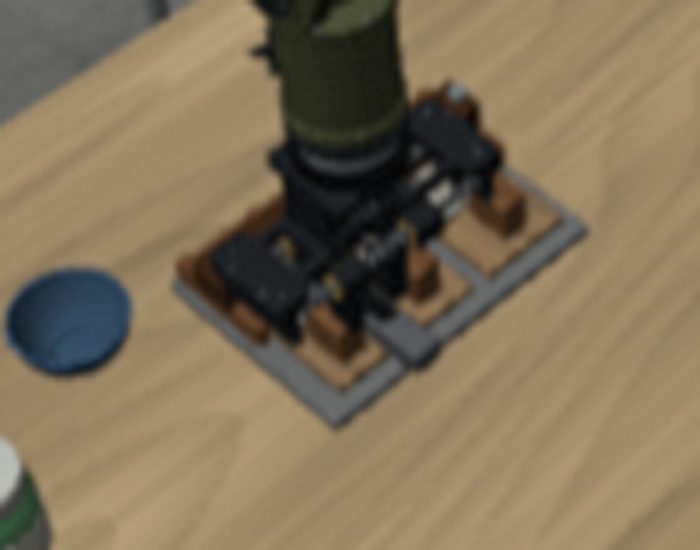

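The side view shows the gripper over the narrow slot, clear of the bowl, with the tip itself hidden. The tool is within 0.5 mm of target, so I lower it.

Call:
{"fn": "move_arm", "kwargs": {
  "targets": [
    [[0, 0, 0, 0, 0, -0.004, 0], [0, 0, 0, 0, 0, -0.003, 0], [0, 0, 0, 0, 0, -0.001, 0], [0, 0, 0, 0, 0, 0, 0]]
  ]
}}

```text
clock: 39.9
tool_pos: [0.543, 0.1322, 0.0788]
eef_rot: [-0.702, 0.712, -0.0, 0.001]
contact_force: [-0.0, 1.1, 0.0]
opening: 0.268
```

```bash
python3 -c "
from h import *
to(.5426,.1319,.0792,-90.8)"
```

```text
turn [-0.0003  0.0012 -0.0004] shift [-0.0004 -0.0003  0.0004] t 39.9 F [-0.   1.1  0. ] op 0.268
```

Call:
{"fn": "move_arm", "kwargs": {
  "targets": [
    [[0, 0, 0, 0, 0, 0, 0], [0, 0, 0, 0, 0, 0, 0]]
  ]
}}

```text
clock: 40.1
tool_pos: [0.5431, 0.1321, 0.0789]
eef_rot: [-0.702, 0.712, -0.0, 0.001]
contact_force: [-0.6, 0.7, 0.5]
opening: 0.268
```

Call:
{"fn": "move_arm", "kwargs": {
  "targets": [
    [[0, 0, 0, 0, 0, 0, 0], [0, 0, 0, 0, 0, 0, 0]]
  ]
}}

```text
clock: 40.3
tool_pos: [0.5432, 0.1322, 0.0791]
eef_rot: [-0.702, 0.712, -0.0, 0.001]
contact_force: [-0.1, 0.3, 0.3]
opening: 0.263
```

Call:
{"fn": "move_arm", "kwargs": {
  "targets": [
    [[0, 0, 0, 0, 0, 0, 0], [0, 0, 0, 0, 0, 0, 0]]
  ]
}}

```text
clock: 40.5
tool_pos: [0.5431, 0.1322, 0.0792]
eef_rot: [-0.702, 0.712, -0.0, 0.001]
contact_force: [-0.8, 0.3, 0.0]
opening: 0.26
```

Call:
{"fn": "move_arm", "kwargs": {
  "targets": [
    [[0, 0, 0, 0, 0, -0.002, 0], [0, 0, 0, 0, 0, 0, 0]]
  ]
}}

```text
clock: 40.7
tool_pos: [0.543, 0.1322, 0.0771]
eef_rot: [-0.702, 0.712, -0.0, 0.001]
contact_force: [-0.9, 0.3, 0.3]
opening: 0.267
```

Call:
{"fn": "move_arm", "kwargs": {
  "targets": [
    [[0, 0, 0, 0, 0, 0, 0], [0, 0, 0, 0, 0, 0, 0]]
  ]
}}

```text
clock: 40.9
tool_pos: [0.5431, 0.1322, 0.077]
eef_rot: [-0.702, 0.712, -0.0, 0.001]
contact_force: [-0.9, -0.1, 0.1]
opening: 0.267
```

Call:
{"fn": "move_arm", "kwargs": {
  "targets": [
    [[0, 0, 0, 0, 0, 0, 0], [0, 0, 0, 0, 0, 0, 0]]
  ]
}}

```text
clock: 41.1
tool_pos: [0.5431, 0.1322, 0.0771]
eef_rot: [-0.702, 0.712, -0.0, 0.001]
contact_force: [-1.1, -0.3, 0.7]
opening: 0.267
```

Call:
{"fn": "move_arm", "kwargs": {
  "targets": [
    [[0, 0, 0, 0, 0, 0, 0], [0, 0, 0, 0, 0, 0, 0]]
  ]
}}

```text
clock: 41.3
tool_pos: [0.5431, 0.1322, 0.0771]
eef_rot: [-0.702, 0.712, -0.0, 0.001]
contact_force: [-0.6, -1.1, 1.6]
opening: 0.265
```

Call:
{"fn": "move_arm", "kwargs": {
  "targets": [
    [[0, 0, 0, 0, 0, 0.015, 0], [0, 0, 0, 0, 0, 0.015, 0], [0, 0, 0, -0.001, -0.025, 0.003, 0], [0, 0, 0, -0.001, -0.028, 0, 0], [0, 0, 0, 0, -0.013, 0, 0]]
  ]
}}

```text
clock: 41.8
tool_pos: [0.5416, 0.0682, 0.1103]
eef_rot: [-0.705, 0.71, -0.0, 0.002]
contact_force: [0.4, -0.2, -2.3]
opening: 0.266
```

Call:
{"fn": "move_arm", "kwargs": {
  "targets": [
    [[0, 0, 0, 0, 0, 0, 0], [0, 0, 0, 0, 0, 0, 0]]
  ]
}}

```text
clock: 42.0
tool_pos: [0.5417, 0.0668, 0.1102]
eef_rot: [-0.703, 0.711, -0.0, 0.002]
contact_force: [0.0, 0.1, -1.7]
opening: 0.266
```

```bash
python3 -c "
from h import *
to(.5417,.0612,.0862,-90.8)
dots()"
```

```text
turn [-0.0019  0.0025 -0.0036] shift [-0.     -0.0056 -0.024 ] t 42.0 F [ 0.   0.1 -1.7] op 0.266
wrist dot [ 72.2 -20.3] world [702.7  28. ] px [366.   3.] 12
wrist dot [ 70.8 103.4] world [702.9 151.7] px [207.  11.] 48
wrist dot [-5.  81.2] world [626.8 130.5] px [234. 101.] 237
wrist dot [ -5.4 -74.6] world [624.3 -25.2] px [433. 104.] 224
wrist dot [-52.5   3.5] world [578.3  53.5] px [334. 160.] 32
top dot [ 56.  126.4] world [688.4 174.9] px [247. 125.] 26
top dot [ 51.3 113.4] world [683.5 161.9] px [252. 127.] 36
top dot [39.9 22.4] world [670.9  71.1] px [283. 131.] 17
```

Narrow board is still home (-5.0, 81.2). Align on medium and lower.

Call:
{"fn": "move_arm", "kwargs": {
  "targets": [
    [[-0.002, 0.002, -0.003, 0, -0.0055, -0.008, 0], [0, 0, 0, 0, 0, -0.01, 0], [0, 0, 0, 0, 0, -0.003, 0], [0, 0, 0, 0, 0, 0, 0], [0, 0, 0, 0, 0, 0, 0]]
  ]
}}

```text
clock: 42.6
tool_pos: [0.5411, 0.0651, 0.0859]
eef_rot: [-0.705, 0.71, 0.001, -0.0]
contact_force: [0.5, -0.9, -1.9]
opening: 0.268
```

```bash
python3 -c "
from h import *
to(.5417,.0612,.0771,-90.8)"
```

```text
turn [-0.0013 -0.0017 -0.0067] shift [ 0.0006 -0.0039 -0.0088] t 42.6 F [ 0.5 -0.9 -1.9] op 0.268
```

Call:
{"fn": "move_arm", "kwargs": {
  "targets": [
    [[-0.001, -0.002, -0.006, 0.0005, -0.004, 0, 0], [0, 0, 0, 0, 0, 0, 0], [0, 0, 0, 0, 0, 0, 0]]
  ]
}}

```text
clock: 42.9
tool_pos: [0.5419, 0.0608, 0.0862]
eef_rot: [-0.702, 0.712, -0.0, 0.0]
contact_force: [0.2, -0.6, -0.5]
opening: 0.266
```

```bash
python3 -c "
from h import *
to(.5417,.0612,.0771,-90.8)"
```

```text
turn [-0.0002  0.0011 -0.0002] shift [-0.0002  0.0004 -0.0091] t 42.9 F [ 0.2 -0.6 -0.5] op 0.266
```

Call:
{"fn": "move_arm", "kwargs": {
  "targets": [
    [[0, 0, 0, 0, 0, -0.004, 0], [0, 0, 0, 0, 0, -0.003, 0], [0, 0, 0, 0, 0, -0.002, 0], [0, 0, 0, 0, 0, 0, 0]]
  ]
}}

```text
clock: 43.3
tool_pos: [0.5419, 0.0607, 0.077]
eef_rot: [-0.702, 0.712, -0.0, 0.001]
contact_force: [-0.5, -0.6, 0.6]
opening: 0.266
```

Call:
{"fn": "move_arm", "kwargs": {
  "targets": [
    [[0, 0, 0, 0, 0, 0, 0], [0, 0, 0, 0, 0, 0, 0]]
  ]
}}

```text
clock: 43.5
tool_pos: [0.542, 0.0607, 0.0771]
eef_rot: [-0.702, 0.712, -0.0, 0.001]
contact_force: [-0.9, 0.5, 0.2]
opening: 0.264
```

Call:
{"fn": "move_arm", "kwargs": {
  "targets": [
    [[0, 0, 0, 0, 0, 0, 0], [0, 0, 0, 0, 0, 0, 0]]
  ]
}}

```text
clock: 43.7
tool_pos: [0.5421, 0.0607, 0.0773]
eef_rot: [-0.702, 0.712, -0.001, 0.001]
contact_force: [-0.6, 0.4, 1.1]
opening: 0.268
```

Call:
{"fn": "move_arm", "kwargs": {
  "targets": [
    [[0, 0, 0, 0, 0, 0, 0], [0, 0, 0, 0, 0, 0, 0]]
  ]
}}

```text
clock: 43.9
tool_pos: [0.5421, 0.0607, 0.0774]
eef_rot: [-0.702, 0.712, -0.001, 0.001]
contact_force: [-0.8, -0.3, 1.4]
opening: 0.26
```

Held 0.6 s+ at about 2 N. On to wide.

Call:
{"fn": "move_arm", "kwargs": {
  "targets": [
    [[0, 0, 0, 0, 0, 0.015, 0], [0, 0, 0, 0, 0, 0.015, 0], [0, 0, 0, -0.001, -0.03, 0.003, 0], [0, 0, 0, -0.001, -0.035, 0, 0], [0, 0, 0, 0, -0.018, 0, 0]]
  ]
}}

```text
clock: 44.4
tool_pos: [0.5407, -0.0194, 0.1106]
eef_rot: [-0.706, 0.709, -0.0, 0.002]
contact_force: [-0.4, -0.2, -0.9]
opening: 0.265
```

Call:
{"fn": "move_arm", "kwargs": {
  "targets": [
    [[0, 0, 0, 0, 0, 0, 0], [0, 0, 0, 0, 0, 0, 0]]
  ]
}}

```text
clock: 44.6
tool_pos: [0.5407, -0.0222, 0.1106]
eef_rot: [-0.704, 0.711, -0.001, 0.002]
contact_force: [0.0, 0.3, -1.8]
opening: 0.269
```

```bash
python3 -c "
from h import *
to(.5402,-.0240,.0862,-90.8)
dots()"
```

```text
turn [-0.0016  0.0033 -0.0042] shift [-0.0005 -0.0018 -0.0244] t 44.6 F [ 0.   0.3 -1.8] op 0.269
wrist dot [ 72.1 -39. ] world [702.2   9.3] px [274.   3.] 23
wrist dot [71.  40.5] world [702.2  88.8] px [178.  16.] 51
wrist dot [-5.1 10.4] world [625.7  59.7] px [212. 103.] 226
wrist dot [-4.9 81.3] world [626.9 130.6] px [137. 110.] 157
wrist dot [-51.9 -85.5] world [577.6 -35.4] px [334. 159.] 31
top dot [ 58.9 -23.5] world [689.3  25. ] px [299. 125.] 58
top dot [  28.7 -120.7] world [657.7 -71.8] px [333. 137.] 81
```

Call:
{"fn": "move_arm", "kwargs": {
  "targets": [
    [[-0.002, 0.003, -0.004, -0.0005, -0.002, -0.008, 0], [0, 0, 0, 0, 0, -0.01, 0], [0, 0, 0, 0, 0, -0.003, 0], [0, 0, 0, 0, 0, 0, 0], [0, 0, 0, 0, 0, 0, 0]]
  ]
}}

```text
clock: 45.2
tool_pos: [0.5398, -0.0188, 0.0864]
eef_rot: [-0.705, 0.709, 0.001, -0.0]
contact_force: [0.2, 0.2, -0.7]
opening: 0.266
```

```bash
python3 -c "
from h import *
to(.5402,-.0240,.0771,-90.8)"
```

```text
turn [-0.0018 -0.0022 -0.0082] shift [ 0.0004 -0.0052 -0.0093] t 45.2 F [ 0.2  0.2 -0.7] op 0.266
```

Call:
{"fn": "move_arm", "kwargs": {
  "targets": [
    [[-0.002, -0.002, -0.007, 0.0004, -0.005, 0, 0], [0, 0, 0, 0, 0, 0, 0], [0, 0, 0, 0, 0, 0, 0]]
  ]
}}

```text
clock: 45.5
tool_pos: [0.5405, -0.0244, 0.0867]
eef_rot: [-0.702, 0.712, -0.0, 0.0]
contact_force: [-0.7, -0.2, -1.4]
opening: 0.267
```

```bash
python3 -c "
from h import *
to(.5402,-.0240,.0771,-90.8)"
```

```text
turn [ 0.0006  0.0007 -0.0004] shift [-0.0003  0.0004 -0.0096] t 45.5 F [-0.7 -0.2 -1.4] op 0.267
```

Call:
{"fn": "move_arm", "kwargs": {
  "targets": [
    [[0, 0, 0, 0, 0, -0.004, 0], [0, 0, 0, 0, 0, -0.003, 0], [0, 0, 0, 0, 0, -0.002, 0], [0, 0, 0, 0, 0, -0.0005, 0]]
  ]
}}

```text
clock: 45.9
tool_pos: [0.5405, -0.0247, 0.0771]
eef_rot: [-0.702, 0.712, -0.001, 0.0]
contact_force: [-1.2, -0.2, 0.8]
opening: 0.265
```

Call:
{"fn": "move_arm", "kwargs": {
  "targets": [
    [[0, 0, 0, 0, 0, 0, 0], [0, 0, 0, 0, 0, 0, 0]]
  ]
}}

```text
clock: 46.1
tool_pos: [0.5405, -0.0247, 0.0771]
eef_rot: [-0.702, 0.712, -0.001, 0.0]
contact_force: [-0.2, 0.1, 0.8]
opening: 0.269
```

Call:
{"fn": "move_arm", "kwargs": {
  "targets": [
    [[0, 0, 0, 0, 0, 0, 0], [0, 0, 0, 0, 0, 0, 0]]
  ]
}}

```text
clock: 46.3
tool_pos: [0.5406, -0.0247, 0.0773]
eef_rot: [-0.702, 0.712, -0.001, 0.0]
contact_force: [-0.4, -0.1, -0.2]
opening: 0.268
```

Call:
{"fn": "move_arm", "kwargs": {
  "targets": [
    [[0, 0, 0, 0, 0, 0, 0], [0, 0, 0, 0, 0, 0, 0]]
  ]
}}

```text
clock: 46.5
tool_pos: [0.5406, -0.0247, 0.0774]
eef_rot: [-0.702, 0.712, -0.001, 0.0]
contact_force: [-0.7, 0.5, 2.2]
opening: 0.265
```

Call:
{"fn": "move_arm", "kwargs": {
  "targets": [
    [[0, 0, 0, 0, 0, 0.015, 0], [0, 0, 0, 0, 0, 0.03, 0], [0, 0, 0, -0.004, 0.015, 0.03, 0], [0, 0, 0.03, -0.01, 0.035, 0.01, 0], [0, 0, 0.04, -0.01, 0.035, 0, 0]]
  ]
}}

```text
clock: 47.0
tool_pos: [0.5178, 0.0557, 0.1646]
eef_rot: [0.723, -0.691, 0.003, 0.0]
contact_force: [-0.2, 0.0, -1.7]
opening: 0.266
```

Call:
{"fn": "move_arm", "kwargs": {
  "targets": [
    [[0, 0, 0.04, -0.01, 0.035, 0, 0], [0, 0, 0.04, -0.01, 0.035, 0, 0], [0, 0, 0.04, -0.01, 0.035, 0, 0], [0, 0, 0.04, -0.01, 0.035, 0, 0], [0, 0, 0.04, -0.01, 0.035, 0, 0]]
  ]
}}

```text
clock: 47.5
tool_pos: [0.4663, 0.2372, 0.1655]
eef_rot: [0.79, -0.612, 0.004, -0.002]
contact_force: [0.4, -0.0, -0.4]
opening: 0.266
```

Call:
{"fn": "move_arm", "kwargs": {
  "targets": [
    [[0, 0, 0.04, -0.01, 0.035, 0, 0], [0, 0, 0.04, -0.008, 0.03, 0, 0], [0, 0, 0.03, -0.004, 0.015, 0, 0], [0, 0, 0, 0, 0, 0, 0], [0, 0, 0, 0, 0, 0, 0]]
  ]
}}

```text
clock: 48.0
tool_pos: [0.4405, 0.3256, 0.1645]
eef_rot: [0.827, -0.562, 0.003, -0.002]
contact_force: [-0.2, 0.4, -0.7]
opening: 0.265
```

```bash
python3 -c "
from h import *
to(.4419,.3501,.0742,-65.3)"
```

```text
turn [-0.0006  0.0077  0.054 ] shift [ 0.0014  0.0245 -0.0903] t 48.0 F [-0.2  0.4 -0.7] op 0.265
```

Call:
{"fn": "move_arm", "kwargs": {
  "targets": [
    [[0, 0.007, 0.045, 0.001, 0.02, -0.01, 0], [0, 0, 0.01, 0, 0.005, -0.02, 0], [0, 0, 0, 0, 0, -0.01, 0], [0, 0, 0, 0, 0, 0, 0], [0, 0, 0, 0, 0, 0, 0]]
  ]
}}

```text
clock: 48.5
tool_pos: [0.4468, 0.3399, 0.1244]
eef_rot: [0.838, -0.546, 0.003, 0.001]
contact_force: [0.4, -0.4, -0.4]
opening: 0.267
```

```bash
python3 -c "
from h import *
to(.4419,.3501,.0742,-65.3)"
```

```text
turn [0.0056 0.0034 0.015 ] shift [-0.0049  0.0102 -0.0502] t 48.5 F [ 0.4 -0.4 -0.4] op 0.267
```

Call:
{"fn": "move_arm", "kwargs": {
  "targets": [
    [[0.006, 0.003, 0.015, -0.005, 0.01, 0, 0], [0, 0, 0, 0, 0, 0, 0], [0, 0, 0, 0, 0, 0, 0]]
  ]
}}

```text
clock: 48.8
tool_pos: [0.4428, 0.3493, 0.1261]
eef_rot: [0.841, -0.54, 0.001, -0.001]
contact_force: [-0.8, -0.3, -1.3]
opening: 0.264
```

```bash
python3 -c "
from h import *
to(.4419,.3501,.0742,-65.3)"
```

```text
turn [-0.0015  0.0022  0.0019] shift [-0.0009  0.0008 -0.0519] t 48.8 F [-0.8 -0.3 -1.3] op 0.264
```

Call:
{"fn": "move_arm", "kwargs": {
  "targets": [
    [[-0.001, 0.002, 0.002, -0.001, 0.001, -0.01, 0], [0, 0, 0, 0, 0, -0.015, 0], [0, 0, 0, 0, 0, -0.01, 0], [0, 0, 0, 0, 0, -0.002, 0], [0, 0, 0, 0, 0, 0, 0]]
  ]
}}

```text
clock: 49.3
tool_pos: [0.4416, 0.3512, 0.0872]
eef_rot: [0.842, -0.539, -0.0, -0.001]
contact_force: [0.5, -0.3, -1.5]
opening: 0.268
```

```bash
python3 -c "
from h import *
to(.4419,.3501,.0742,-65.3)"
```

```text
turn [-0.0016  0.001  -0.0014] shift [ 0.0003 -0.0011 -0.013 ] t 49.3 F [ 0.5 -0.3 -1.5] op 0.268
```

Call:
{"fn": "move_arm", "kwargs": {
  "targets": [
    [[-0.001, 0.001, -0.001, 0, -0.001, -0.006, 0], [0, 0, 0, 0, 0, -0.005, 0], [0, 0, 0, 0, 0, -0.001, 0], [0, 0, 0, 0, 0, 0, 0], [0, 0, 0, 0, 0, 0, 0]]
  ]
}}

```text
clock: 49.8
tool_pos: [0.4423, 0.3503, 0.0749]
eef_rot: [0.842, -0.539, 0.0, -0.001]
contact_force: [0.4, 0.1, -0.8]
opening: 0.265
```

```bash
python3 -c "
from h import *
to(.4419,.3501,.0742,-65.3)"
```

```text
turn [-0.0012  0.0011 -0.0001] shift [-0.0004 -0.0002 -0.0007] t 49.8 F [ 0.4  0.1 -0.8] op 0.265
```

Almost seated. Last 0.7 mm, then open gently and rise.

Call:
{"fn": "move_arm", "kwargs": {
  "targets": [
    [[0, 0, 0, 0, 0, -0.0007, 0], [0, 0, 0, 0, 0, 0, 0], [0, 0, 0, 0, 0, 0, 0.35], [0, 0, 0, 0, 0, 0, 0.5], [0, 0, 0, 0, 0, 0, 0.6]]
  ]
}}

```text
clock: 50.3
tool_pos: [0.4431, 0.3509, 0.0752]
eef_rot: [0.842, -0.54, 0.001, -0.002]
contact_force: [0.7, -1.4, 0.2]
opening: 0.508
```

Call:
{"fn": "move_arm", "kwargs": {
  "targets": [
    [[0, 0, 0, 0, 0, 0, 0.6], [0, 0, 0, 0, 0, 0.015, 0.6], [0, 0, 0, 0, 0, 0.03, 0.6], [0, 0, 0, 0, 0, 0.04, 0.6], [0, 0, 0, 0, 0, 0.04, 0.6]]
  ]
}}

```text
clock: 50.8
tool_pos: [0.4393, 0.3483, 0.1988]
eef_rot: [0.842, -0.54, -0.001, 0.004]
contact_force: [1.0, 0.2, 0.6]
opening: 0.602
```

Call:
{"fn": "move_arm", "kwargs": {
  "targets": [
    [[0, 0, 0, 0, -0.015, 0.03, 0.6], [0, 0, 0, 0, -0.015, 0, 0.6], [0, 0, 0, 0, 0, 0, 0.6], [0, 0, 0, 0, 0, 0, 0.6]]
  ]
}}

```text
clock: 51.2
tool_pos: [0.4413, 0.3194, 0.2347]
eef_rot: [0.842, -0.539, -0.0, -0.001]
contact_force: [0.3, 0.9, 0.6]
opening: 0.596
```

```bash
python3 -c "
from h import *
p=r.snapshot('wrist'); cv2.imwrite('pics/w10.png',p['frame'][:,:,::-1])
import pickle;pickle.dump(p,open('w6b.pkl','wb'))
dots();to(.4419,.3201,.2432,-65.3)
"; sed -i 's/^for nm,f,win.*/for nm,f,win in(("w6b.pkl",True,(70,255,165,80)),):/' fitp.py; python3 fitp.py
```

```text
wrist dot [-5.2 81.7] world [626.7 131.1] px [507. 107.] 56
wrist dot [-5.3 11. ] world [625.5  60.4] px [540. 134.] 43
wrist dot [-62.4  79.2] world [569.4 129.3] px [490. 145.] 23
wrist dot [ -5.6 -74.4] world [624.1 -25. ] px [571. 162.] 29
wrist dot [-62.3   6.4] world [568.5  56.6] px [525. 170.] 17
wrist dot [-62.4 -82.8] world [567.1 -32.7] px [558. 196.] 10
top dot [ -6.7 -75.5] world [622.9 -26.1] px [317. 148.] 9
turn [-0.0008 -0.0001 -0.0015] shift [0.0009 0.0006 0.0092] t 51.35 F [ 0.5  0.1 -0. ] op 0.598
2882
w6b.pkl [441.5 350.2  42.7] yaw 24.4 0.022269176319241524 obs area 0.21833333
```

View pics/w10.png

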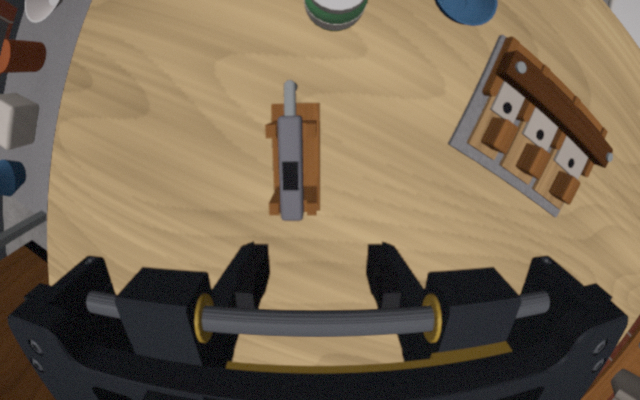

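The probe is back at (441.5, 350.2) mm, yaw 24.4°, against (441.1, 349.7), 24.7° before. All three dots are at home positions, and the jar and bowl look untouched. Handing in.

```bash
python3 -c "
from h import *
dots(); print(r.finish_job())"
```

```text
wrist dot [ -6.4 118.8] world [625.9 168.2] px [487.  93.] 14
wrist dot [-5.2 81.8] world [626.7 131.2] px [507. 107.] 58
wrist dot [-6.1 55.1] world [625.3 104.4] px [520. 118.] 9
wrist dot [-5.3 11. ] world [625.6  60.3] px [540. 134.] 40
wrist dot [-62.3  78.2] world [569.5 128.3] px [491. 146.] 23
wrist dot [ -5.5 -74.2] world [624.2 -24.9] px [571. 163.] 29
wrist dot [-62.5   5.4] world [568.3  55.6] px [525. 171.] 15
wrist dot [-62.6 -82. ] world [567.  -31.8] px [558. 196.] 10
top dot [ -6.7 -75.5] world [622.9 -26.1] px [317. 148.] 9
the job is handed in; nothing more can be done
None
```

All three boards (medium, wide, then narrow) were slid into their own slots until they pressed on the back stop at about 10 N. I then held the probe's pin on the narrow, medium and wide dots in that order, at roughly 1.5–2 N. The narrow hold lasted about 1.4 s (a light 0.6 s, then 2 mm deeper) and the other two about 0.6–0.8 s each. The probe went back in its cradle, and the job was handed in at about 51 s of the 210 s.

- **Boards:** in the last wrist pictures the dots were at x = -5.2, -5.3 and -5.5 mm in the press frame, against -5 when fully home. No board was seen knocked aside.
- **Probe:** it lies within about 0.6 mm and 0.3° of where it started.
- **Jar and bowl:** the robot never went near them.

Two checks were weak:
- The top camera put the wide board's dot at -6.7 mm instead of -5.5 mm. I put this down to its roughly 2 mm calibration and the dot being only 9 pixels there.
- The pin's travel cannot be read directly, so contact was judged from height and a noisy wrist force.

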